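Turn the watch display plate to the mark and bolt it

ROBOT

A 6-joint arm with a two-finger parallel gripper is mounted at the origin on the work surface. World frame = base frame: x ahead of the robot, y to its left, z up, the work surface at z = 0. Lengths are in m, angles in rad, forces in N, time in s.
With the tool pointing down it reaches from about 0.35 to 0.85 m from the base axis. Payload 8.1 kg.
Tool frame: the origin (TCP) lies at the very end of the fingers, on their centre line; the grasp point (between the pads) lies 19 mm behind it; z points along the fingers, y is the direction in which the jaws open and shut (so a half turn about z gives the same grasp; the last joint's range is limited). The gripper opens to 93 mm and grips with 3 to 60 N. Pads are 15 mm wide; open, the fingers measure 128 mm over their backs; the gripper's body (75 mm by 188 mm) begins 65 mm behind the grasp point.
Start: joints at [1.155, 0.13, 1.488, -0, 1.523, -0.085], TCP at [0.195, 0.567, 0.197] pointing down, gripper open.
Joint ranges: [-2.96, 2.96], [-0.89, 2.26], [0.02, 2.5], [-1.34, 4.48], [0, 2.73], [-2.66, 2.66]. Speed limits (rad/s): [2.39, 2.39, 2.79, 3.14, 3.14, 3.14].

INTERFACE

Orientations are given as a rotation vector (axis times angle).
In Python, from plant import read_state, read_camera, close_job gives the robot as it stands.
- The arm moves only by the tool jog_arm, never from a script. Its argument "motion" is one flat list of numbers, 7 for each row, row after row: the opening, from 0 (shut) to 1 (fully open), then the shift along the tool's x, y, z scaled (see below), then the turn, a rotation vector about the tool's x, y, z scaled (see below). A call has 1 to 8 rows; each row is the pose to reach, as a shift and turn from the pose measured when the call began, along the tool's axes at that moment; what a row does not reach only later rows make up. The controller multiplies each number of a shift by 0.5 m and each number of a turn by 90 degrees. A row lasts 1/10 s, in which the tool goes at most 50 mm and 8.59 degrees, less where a joint would pass 70% of its speed; a pose out of reach is approached as far as the arm can. A call with a number of a shift or a turn outside -1 to 1 is refused whole. A call with a gripper value outside its range is refused whole. The fingers move at their own pace and stop on an object; "grip_force" is the grip in N (left out, the last holds). Time passes only in rows, so rows that repeat a pose let the fingers close. It gives the time, the measured TCP pose, the force and the opening at its end, in the units of the state.
- read_state(): the state, without advancing time (a new reading comes with each control period).
- read_camera(name): name is "scene" or "side" or "wrist"; returns a dict with "frame" (400x640x3 uint8, red, green, blue), "vertical_fov" (degrees; the focal length in pixels is half the picture's height over the tangent of half this angle, whatever the lens; pixels are square), "cx", "cy" (the principal point, pixels), "world_from_camera" (4x4, takes a point from camera to world coordinates); the wrist camera has in their place "hand_eye" (4x4, takes a point from camera to tool coordinates, whose origin is the TCP and whose axes are the flange's). Camera axes: x right, y down, z forward; pixel columns grow to the right and rows downward; lengths in m; the calibration is good to about 2 mm. The wrist camera is an equidistant fisheye: a pixel r from the principal point sees the ray r / f radians off the axis. A picture is of the moment at which its call begins: read the wrist's pose just before it. There is no depth.
- close_job(): hands the job in, once; it reports no verdict.
The state is a dict: "t": time; "q": joint angles; "dq": joint speeds; "joint_torque": joint torques, N m; "tool_pos": TCP position; "orientation": TCP orientation; "force": force on the tool from outside, world axes, zero at the start; "wrist_torque": the same for the moment, N m; "opening": finger opening in m.
Only numpy, scipy, OpenCV 4.12 (cv2) and the standard library are available. Lean on these libraries where they do the work, as an engineer would, in place of code of your own. Each camera call takes 0.05 s, during which the arm holds its last target.

TASK

Turn the round watch plate by pushing its brass pegs until the notch in its edge faces the red mark on the brass bolt guide and the spring plunger there snaps into it, then push the brass bolt fully home into the notch so that the plate is locked. Work gently, by feel: do not force the plate against the plunger, nor the bolt against the plate. Leave the plate lying flat on its stand and the other goods where they are, and take the hand away.

Things in the scene. Friction and masses are not known exactly. Their poses are not given: they have to be found in the camera images.
- stand: Fixed wooden stand, board 190 x 190 x 12 mm, with a steel spindle in its middle and a low ring (inside diameter 160 mm, wall 7, top 24 mm above the table). Origin: on the table under the spindle. At its -y side the bolt slides in a brass guide (28 mm wide, 85 to 96 mm from the centre, top 30 mm above the table) over an arm of the board, 70 wide, reaching 170 mm from the centre.
- mount (a point): Middle of the lock's mounting slot: at the plate's edge, 75 mm from the stand's origin along the stand's -y, 30 mm above the table. The lock (guide with red mark, bolt and plunger together) points at the spindle and is clamped somewhere along this slot, turned about the spindle by up to 10 degrees (13 mm at the edge) either way; its exact place is not measured, but seen or felt.
- plate: Round wooden plate, 150 diameter, 18 thick, 0.8 kg, on the spindle (1 mm play). Origin: centre of its underside, 12 mm above the table. Turns both ways against friction (1 to 5 N at a peg), stays put. 13 wide, 28 deep notch at its own -y; yaw equal to the stand's = notch at the slot's middle. Watch on a block at the centre, 40 x 30, to 52 mm above the table. Over 20 N on it is forcing.
- notch (a point): Middle of the notch's mouth: at the plate's edge, 75 mm from its centre along its -y, level with its top (30 mm above the table); a red line runs inward from it. A spring plunger in the bolt's tip, 11 mm wide, rubs on the plate's edge with 2 to 3 N. When the notch (1 mm spare each side) comes before it, it snaps in 8 mm and the plate stops hard, felt at the peg; then the bolt fits.
- peg0 (a point): Upright brass peg on the plate, 10 mm diameter, 24 mm above the plate's top (to 54 mm above the table), 62 mm from the plate's centre, 45 degrees counter-clockwise (from above) of the notch. Point: on its axis, 12 mm above the plate's top.
- peg1 (a point): The same, 135 degrees counter-clockwise from the notch.
- peg2 (a point): The same, 225 degrees counter-clockwise from the notch.
- peg3 (a point): The same, 315 degrees counter-clockwise from the notch.
- bolt (a joint): Bolt travel (m): 0 drawn back, 0.017 fully home at a firm stop; 2 N friction, stays where left. Its brass thumb block, 16 wide, 10 thick along the slide, 20 to 52 mm above the table, is centred 118 mm from the spindle at 0 and slides straight at it (along the notch, once engaged). Its solid tongue, 11 wide, reaches 39 mm ahead of the block's centre; off the notch it butts on the plate at 4 mm.
- cologne: Loose bottle, 38 mm diameter, 85 mm tall; origin under its centre. To be left alone.
- tin: Loose brass balm tin, 60 mm diameter, 30 mm tall; origin under its centre. To be left alone.
- carton: Loose carton, 60 x 45 x 35 mm; origin under its centre. To be left alone.
Not all that is in view belongs to the job. Several things have the shape of the plate; the one meant has the colours described above.

How it is judged:
On the way, in this order (a step that is already met when the one before it is completed fails the run):
1. the notch has been turned to the lock's mounting slot, within 17 mm of its middle, the bolt still drawn back (horizontal distance between notch and mount below 0.017 m and value of joint bolt below 0.005 m), for 0.2 s.
2. the bolt is fully home in the notch (horizontal distance between notch and mount below 0.017 m and value of joint bolt above 0.0155 m), for 0.2 s.
At the end, for the whole second after the job is handed in: The bolt is home in the notch, within 1.5 mm of its stop; the notch lies within 17 mm of the mounting slot's middle; the plate lies flat and still on its stand (raised less than 2.5 mm, tilted less than 0.04 rad) (all of step 2 and z of plate in the frame of stand below 0.0145 m and angle between plate's own z axis and vertical below 0.04 rad and linear speed of plate below 0.01 m/s); the robot touches nothing.
It fails at once if the fingers push the plate with more than 20 N (contact force between the fingers and plate above 20 N).
It fails at once if the fingers push the bolt or anything else with more than 20 N (contact force between the fingers and anything else above 20 N).
It fails at once if another article is moved more than 15 mm (distance of any of cologne, tin, carton from where it was at the start of the episode above 0.015 m).
It also fails if it takes over 61 s, if anything falls off the work surface, if the arm or the gripper's body presses on something with over 40 N, if the wrist force passes 120 N, or if a joint passes its speed limit or range.

## Working session

There is one attempt and no reset: what is moved stays moved. The work goes in short steps, Python scripts to look and compute and a tool call to move; the robot and the scene stay as the last step left them, time stands still between calls to the robot, and variables do not carry over. Pictures are saved under pics/ and viewed, and the job is handed in when it is done.

Besides the shell and the picture viewer there is one more tool, called after "Emit:" as name(argument=value, ...) on one line, values as JSON. jog_arm: Moves the arm, as the interface text tells. Its arguments: {"type":"object","properties":{"motion":{"type":"array","items":{"type":"number"}},"grip_force":{"type":"number"}},"required":["motion"]}

```bash
mkdir -p pics; ls
cat > h.py <<'E'
import numpy as np, cv2
from plant import read_state, read_camera
from scipy.spatial.transform import Rotation as R
def ray(c,u,v):
    f=200/np.tan(np.radians(c['vertical_fov'])/2)
    T=np.array(c['world_from_camera']); d=T[:3,:3]@np.array([(u-c['cx'])/f,(v-c['cy'])/f,1]); return T[:3,3],d
def onz(c,u,v,z):
    o,d=ray(c,u,v); return o+d*(z-o[2])/d[2]
def proj(c,p):
    f=200/np.tan(np.radians(c['vertical_fov'])/2)
    T=np.linalg.inv(np.array(c['world_from_camera'])); q=T[:3,:3]@np.array(p)+T[:3,3]
    return c['cx']+f*q[0]/q[2], c['cy']+f*q[1]/q[2]
E
python3 - <<'E'
from h import *
s=read_state();print(s)
for n in ['scene','side','wrist']:
    c=read_camera(n);print(n,{k:v for k,v in c.items() if k!='frame'})
    cv2.imwrite(f'pics/{n}0.png',c['frame'][:,:,::-1])
E
```

```text
pics
{'t': 0.0, 'q': array([ 1.15458651e+00,  1.31157560e-01,  1.48928387e+00, -2.35577529e-06,
        1.52300518e+00, -8.54058008e-02]), 'dq': array([-0.00094071, -0.00242863,  0.00057231, -0.00045551, -0.00251412,
       -0.00084078]), 'joint_torque': array([ 1.65675661e-03, -5.59854198e+01, -4.91750336e+01,  7.69145228e-02,
        3.54853109e-02, -1.05645943e-04]), 'tool_pos': array([0.19461505, 0.56690884, 0.19588713]), 'orientation': array([-5.17183894e-01, -3.09826415e+00,  2.82157386e-03]), 'force': array([-0.42315484,  0.30498499,  0.07062789]), 'wrist_torque': array([-0.01365486, -0.0108404 ,  0.00966692]), 'opening': 0.09292764154984628}
scene {'vertical_fov': 46.05790721288906, 'cx': 324.72183398269794, 'cy': 201.75248783509605, 'world_from_camera': array([[ 0.39705081,  0.64113187, -0.65673479,  1.12022798],
       [ 0.91758226, -0.29276207,  0.26894828, -0.19223358],
       [-0.01983572, -0.70939432, -0.70453264,  0.66926055],
       [ 0.        ,  0.        ,  0.        ,  1.        ]])}
side {'vertical_fov': 51.060248563703446, 'cx': 321.53783134732345, 'cy': 198.98473125682986, 'world_from_camera': array([[ 0.96861347, -0.17733824,  0.17418121,  0.3995167 ],
       [-0.24782336, -0.63461922,  0.73201231, -0.58741135],
       [-0.01927503, -0.75220316, -0.65864929,  0.61900704],
       [ 0.        ,  0.        ,  0.        ,  1.        ]])}
wrist {'vertical_fov': 65.70646984690485, 'cx': 321.61236296908083, 'cy': 201.40347718448524, 'hand_eye': array([[ 8.65049670e-04, -9.66527844e-01, -2.56560282e-01,
         7.15230069e-02],
       [ 9.99999444e-01,  9.91015705e-04, -3.61689203e-04,
         6.90083904e-04],
       [ 6.03837954e-04, -2.56559827e-01,  9.66528163e-01,
        -1.88461762e-01],
       [ 0.00000000e+00,  0.00000000e+00,  0.00000000e+00,
         1.00000000e+00]])}
```

View pics/scene0.png

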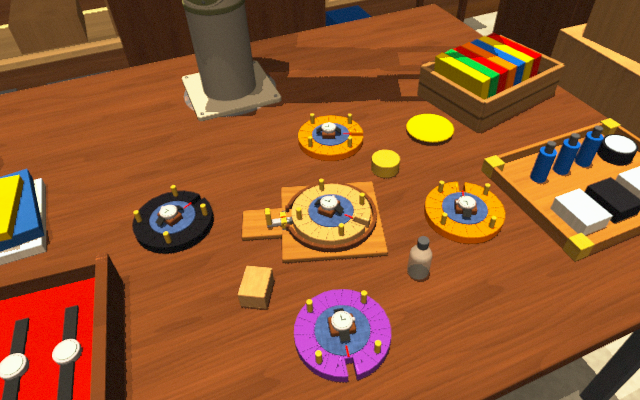

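View pics/side0.png

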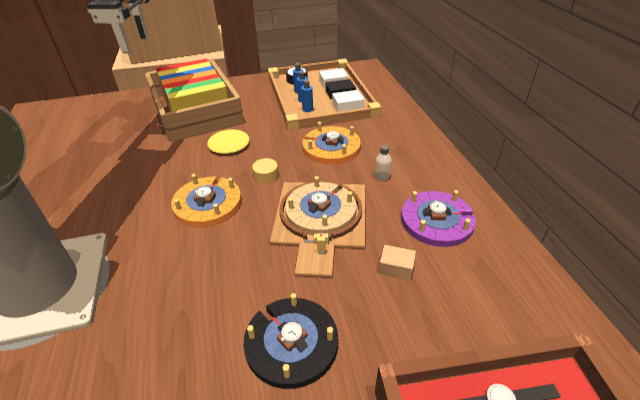

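View pics/wrist0.png

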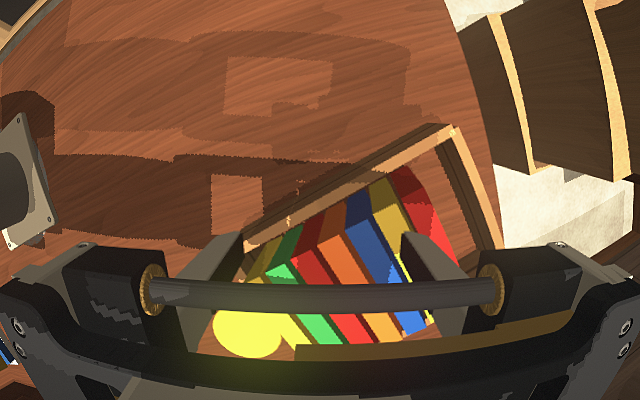

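The target is the light plate on the stand: centre near (331,212) in scene and (319,207) in side. I'll zoom in on both.

Run:
```python
import cv2
a=cv2.imread('pics/scene0.png')[165:275,230:400];cv2.imwrite('pics/z1.png',cv2.resize(a,None,fx=4.5,fy=4.5,interpolation=cv2.INTER_CUBIC))
a=cv2.imread('pics/side0.png')[165:285,260:380];cv2.imwrite('pics/z2.png',cv2.resize(a,None,fx=5,fy=5,interpolation=cv2.INTER_CUBIC))
```

```text
(no output)
```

View pics/z1.png

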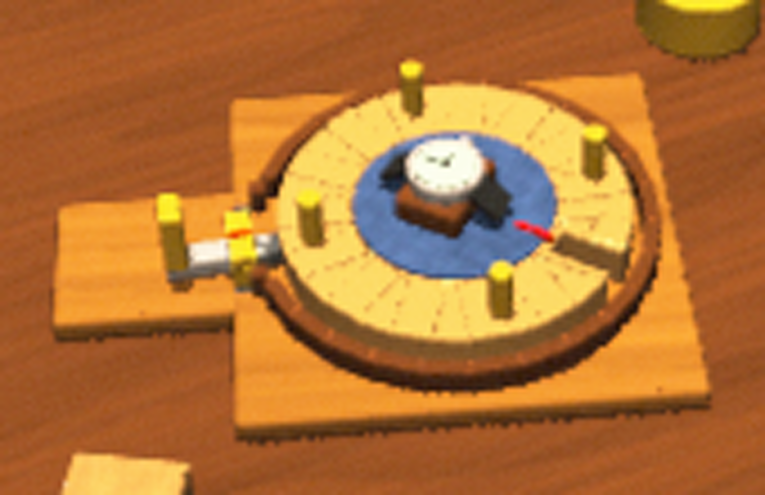

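View pics/z2.png

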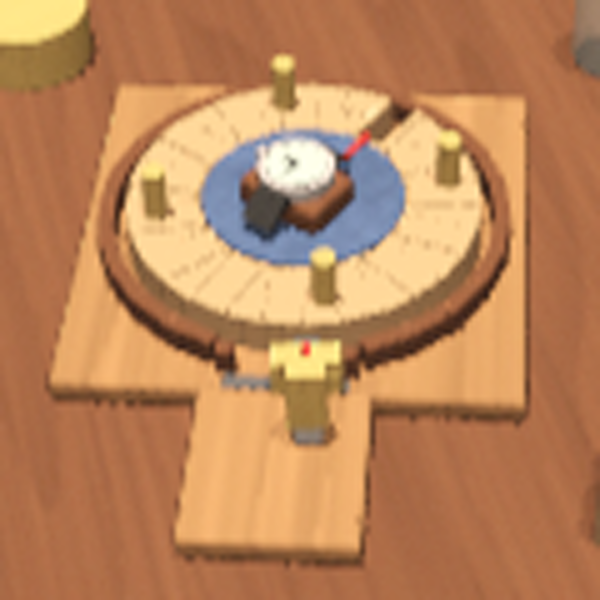

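```bash
cat > m.py <<'E'
from h import *
cs=read_camera('scene');cd=read_camera('side')
S=lambda x,y:(230+(x+.5)/4.5-.5,165+(y+.5)/4.5-.5); D=lambda x,y:(260+(x+.5)/5-.5,165+(y+.5)/5-.5)
def tri(a,b):
    o1,d1=ray(cs,*a);o2,d2=ray(cd,*b)
    d1=d1/np.linalg.norm(d1);d2=d2/np.linalg.norm(d2)
    t=np.linalg.lstsq(np.stack([d1,-d2],1),o2-o1,rcond=None)[0]
    p,q=o1+d1*t[0],o2+d2*t[1]; return (p+q)/2,np.linalg.norm(p-q)
for n,a,b,z in [('pA',(412,66),(284,61),.054)]: pass
P={'ccwNb?':((596,130),(284,61)),'Nb2':((500,267),(449,138)),'near':((309,195),(323,255)),'robot':((412,66),(153,172))}
pts=[]
for k,(a,b) in P.items():
    p,e=tri(S(*a),D(*b)); p1=onz(cs,*S(*a),.054);p2=onz(cd,*D(*b),.054);print(k,p.round(4),round(e,4),p1.round(4),p2.round(4)); pts.append((p1[:2]+p2[:2])/2)
pts=np.array(pts);c=pts.mean(0);print('c',c,np.linalg.norm(pts-c,axis=1),np.degrees(np.arctan2(*(pts-c).T[::-1])))
def both(n,a,b,z):
    p1=onz(cs,*S(*a),z);p2=onz(cd,*D(*b),z);m=((p1+p2)/2)[:2];print(n,p1.round(4),p2.round(4),m,np.linalg.norm(m-c),np.degrees(np.arctan2(m[1]-c[1],m[0]-c[0])))
both('redmark',(240,233),(305,349),.030)
both('notchinner',(556,240),(378,127),.030)
for n,a in [('armL',(57,210)),('armR',(55,325)),('bl',(237,427)),('tl',(232,100)),('tr',(640,75)),('br',(707,395))]: print(n,onz(cs,*S(*a),.012).round(4))
for n,a in [('armL',(177,545)),('armR',(360,550)),('bl',(50,388)),('tl',(120,86)),('tr',(526,97)),('br',(525,406))]: print(n,onz(cd,*D(*a),.012).round(4))
print('block',onz(cs,*S(170,200),.052), onz(cd,*D(306,385),.052))
E
python3 m.py
```

```text
ccwNb? [0.5562 0.115  0.0542] 0.0007 [0.5557 0.1154 0.054 ] [0.5563 0.1147 0.054 ]
Nb2 [0.6101 0.0459 0.0542] 0.0006 [0.6096 0.0463 0.054 ] [0.6102 0.0457 0.054 ]
near [ 0.5416 -0.0082  0.0539] 0.0007 [ 0.5413 -0.0079  0.054 ] [ 0.5417 -0.0088  0.054 ]
robot [0.4868 0.0605 0.0529] 0.0021 [0.4867 0.061  0.054 ] [0.4869 0.0578 0.054 ]
c [0.54857292 0.05303538] [0.06249041 0.06174076 0.06177314 0.06206459] [ 83.15738154  -6.56276149 -96.549342   174.09872496]
redmark [ 0.5275 -0.0349  0.03  ] [ 0.5276 -0.0337  0.03  ] [ 0.52754804 -0.03433352] 0.08986305651134267 -103.53066462959896
notchinner [0.5856 0.083  0.03  ] [0.5915 0.0881 0.03  ] [0.58851903 0.0855196 ] 0.05148705691754149 39.11804853873653
armL [ 0.4649 -0.0983  0.012 ]
armR [ 0.5284 -0.1177  0.012 ]
bl [ 0.6094 -0.0672  0.012 ]
tl [ 0.4305 -0.0055  0.012 ]
tr [0.4929 0.1712 0.012 ]
br [0.6711 0.1084 0.012 ]
armL [ 0.4618 -0.1007  0.012 ]
armR [ 0.5258 -0.1205  0.012 ]
bl [ 0.4291 -0.0107  0.012 ]
tl [0.4904 0.1694 0.012 ]
tr [0.6683 0.111  0.012 ]
br [ 0.6065 -0.0694  0.012 ]
block [ 0.51851423 -0.06015285  0.052     ] [ 0.51862041 -0.07231256  0.052     ]
```

```bash
cat > mv.py <<'E'
from h import *
C=np.array([0.5486,0.0530])
def row(pos,yaw,s=None):
    "numbers of a move to world pos with tool down, tool y at yaw deg"
    s=s or read_state(); R0=R.from_rotvec(s['orientation'])
    y=np.array([np.cos(np.radians(yaw)),np.sin(np.radians(yaw)),0]);z=np.array([0,0,-1.]);x=np.cross(y,z)
    R1=R.from_matrix(np.stack([x,y,z],1))
    sh=R0.inv().apply(np.array(pos)-s['tool_pos'])/.5; t=(R0.inv()*R1).as_rotvec()/(np.pi/2)
    return np.r_[sh,t].round(4)
def polar(az,r,z): a=np.radians(az); return np.array([C[0]+r*np.cos(a),C[1]+r*np.sin(a),z])
def show():
    s=read_state();y=R.from_rotvec(s['orientation']).as_matrix()[:,1];p=s['tool_pos'];d=p[:2]-C
    print('t',round(s['t'],2),'pos',p.round(4),'yaw',np.degrees(np.arctan2(y[1],y[0])).round(2),'az',np.degrees(np.arctan2(d[1],d[0])).round(2),'r',np.linalg.norm(d).round(4),'F',s['force'].round(2),'op',round(s['opening'],4))
E
python3 -c "
from mv import *
show();print(row(polar(173.5,.062,.12),83.5))"
```

```text
t 0.25 pos [0.1948 0.5672 0.1964] yaw 71.05 az 124.53 r 0.6242 F [ 0.3  -0.3   0.02] op 0.0931
[-8.823e-01 -7.694e-01  1.535e-01 -5.000e-04 -1.000e-04 -1.384e-01]
```

Emit:
jog_arm(motion=[0.25,-0.882,-0.769,0,0,0,-0.138,0.25,-0.882,-0.769,0,0,0,-0.138,0.25,-0.882,-0.769,0,0,0,-0.138,0.25,-0.882,-0.769,0,0,0,-0.138,0.25,-0.882,-0.769,0,0,0,-0.138,0.25,-0.882,-0.769,0,0,0,-0.138,0.25,-0.882,-0.769,0.1,0,0,-0.138,0.25,-0.882,-0.769,0.15,0,0,-0.138])

```text
t: 1.05
tool_pos: [0.3944, 0.2218, 0.1756]
orientation: [0.179, 3.134, 0.001]
force: [0.4, 0.1, 0.1]
opening: 0.0338
```

```bash
python3 -c "
from mv import *
show();print(row(polar(173.5,.062,.10),83.5))"
```

```text
t 1.05 pos [0.3944 0.2218 0.1756] yaw 83.47 az 132.41 r 0.2286 F [0.43 0.1  0.13] op 0.0338
[-2.204e-01 -3.005e-01  1.515e-01  4.000e-04  1.500e-03 -3.000e-04]
```

Emit:
jog_arm(motion=[0.25,-0.22,-0.3,0.151,0,0,0,0.25,-0.22,-0.3,0.151,0,0,0,0.25,-0.22,-0.3,0.151,0,0,0,0.25,-0.22,-0.3,0.151,0,0,0,0.25,-0.22,-0.3,0.151,0,0,0,0.25,-0.22,-0.3,0.151,0,0,0])

```text
t: 1.65
tool_pos: [0.4864, 0.0592, 0.0995]
orientation: [0.183, 3.136, 0.001]
force: [-0.9, 0.2, 1.0]
opening: 0.0231
```

```bash
python3 -c "
from mv import *
show();print(row(polar(173.5,.062,.038),83.5))
c=read_camera('wrist');cv2.imwrite('pics/w1.png',c['frame'][:,:,::-1])
c=read_camera('side');cv2.imwrite('pics/s1.png',cv2.resize(c['frame'][100:300,180:450,::-1],None,fx=2.9,fy=2.9))"
```

```text
t 1.65 pos [0.4864 0.0592 0.0995] yaw 83.31 az 174.28 r 0.0625 F [-0.88  0.22  1.  ] op 0.0231
[-0.0009  0.0016  0.1229  0.0003  0.0002 -0.0022]
```

View pics/w1.png

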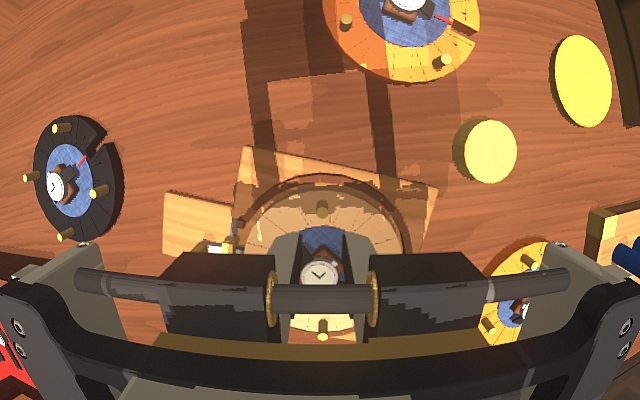

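View pics/s1.png

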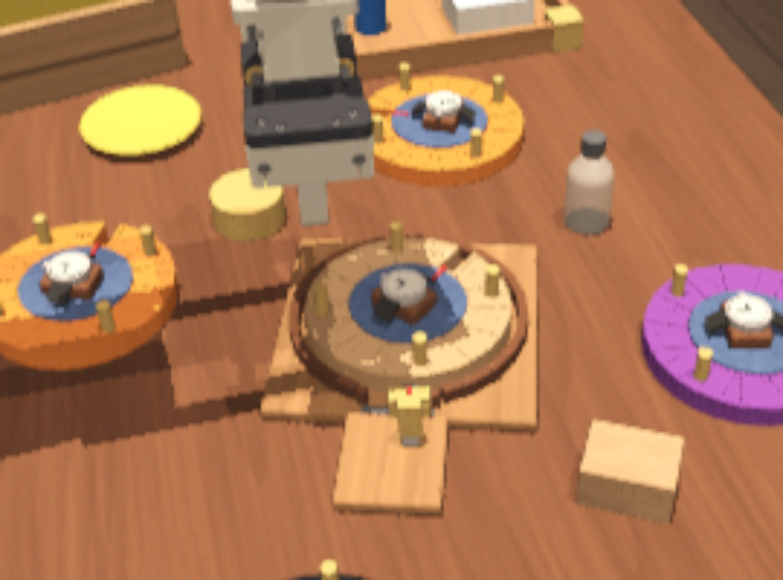

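The wrist view shows the peg at (322,207), centred between the fingers; the side view agrees, so I descend.

Emit:
jog_arm(motion=[0.25,0,0,0.03,0,0,0,0.25,0,0,0.06,0,0,0,0.25,0,0.002,0.08,0,0,0,0.25,0,0.002,0.1,0,0,0,0.25,0,0.002,0.115,0,0,0,0.25,0,0.002,0.122,0,0,0,0.25,0,0.002,0.122,0,0,0])

```text
t: 2.45
tool_pos: [0.4867, 0.0621, 0.0392]
orientation: [0.178, 3.135, 0.001]
force: [-0.9, -0.5, -0.8]
opening: 0.0233
```

```bash
cat >> mv.py <<'E'
def arc(a1,a2,n,r=.062,z=.038):
    s=read_state()
    for a in np.linspace(a1,a2,n+1)[1:]: print(round(a,1),*row(polar(a,r,z),a-90,s).round(3),sep=', ')
E
python3 -c "
from mv import *
show();arc(173.5,146,8)"
```

```text
t 2.45 pos [0.4867 0.0621 0.0392] yaw 83.49 az 171.64 r 0.0626 F [-0.89 -0.5  -0.81] op 0.0233
170.1, -0.001, 0.003, 0.002, 0.001, 0.001, 0.038
166.6, -0.002, 0.011, 0.002, 0.001, 0.001, 0.076
163.2, -0.003, 0.018, 0.002, 0.001, 0.001, 0.114
159.8, -0.005, 0.025, 0.002, 0.001, 0.001, 0.153
156.3, -0.007, 0.033, 0.002, 0.001, 0.001, 0.191
152.9, -0.009, 0.04, 0.002, 0.001, 0.001, 0.229
149.4, -0.012, 0.046, 0.002, 0.001, 0.001, 0.267
146.0, -0.015, 0.053, 0.002, 0.001, 0.001, 0.305
```

Emit:
jog_arm(motion=[0.25,-0.001,0.003,0.002,0,0,0.038,0.25,-0.001,0.007,0.002,0,0,0.057,0.25,-0.002,0.011,0.002,0,0,0.076,0.25,-0.003,0.015,0.002,0,0,0.095,0.25,-0.003,0.018,0.002,0,0,0.114,0.25,-0.004,0.022,0.002,0,0,0.133,0.25,-0.005,0.025,0.002,0,0,0.153])

```text
t: 3.15
tool_pos: [0.4912, 0.0743, 0.0389]
orientation: [0.555, 3.089, 0.002]
force: [-0.0, 0.8, 0.7]
opening: 0.0231
```

```bash
python3 -c "
from mv import *
show();arc(159.5,135.5,8)"
```

```text
t 3.15 pos [0.4912 0.0743 0.0389] yaw 69.64 az 159.65 r 0.0612 F [-0.04  0.81  0.68] op 0.0231
156.5, 0.001, 0.007, 0.002, 0.001, 0.002, 0.035
153.5, 0.001, 0.013, 0.002, 0.001, 0.002, 0.068
150.5, 0.0, 0.02, 0.002, 0.001, 0.002, 0.102
147.5, -0.001, 0.026, 0.002, 0.001, 0.001, 0.135
144.5, -0.003, 0.032, 0.002, 0.001, 0.001, 0.168
141.5, -0.004, 0.039, 0.002, 0.001, 0.001, 0.202
138.5, -0.007, 0.045, 0.002, 0.001, 0.001, 0.235
135.5, -0.009, 0.051, 0.002, 0.001, 0.001, 0.268
```

Emit:
jog_arm(motion=[0.25,0.001,0.007,0.002,0,0,0.035,0.25,0.001,0.013,0.002,0,0,0.068,0.25,0,0.02,0.002,0,0,0.102,0.25,-0.001,0.026,0.002,0,0,0.135,0.25,-0.003,0.032,0.002,0,0,0.168,0.25,-0.004,0.039,0.002,0,0,0.202,0.25,-0.007,0.045,0.002,0,0,0.235,0.25,-0.009,0.051,0.002,0,0,0.268])

```text
t: 3.95
tool_pos: [0.5051, 0.0967, 0.0387]
orientation: [1.191, 2.903, 0.004]
force: [-0.1, 0.2, 0.8]
opening: 0.0238
```

```bash
python3 -c "
from mv import *
show();arc(135.5,111.5,8)
for n in ['side','scene']:
  c=read_camera(n);cv2.imwrite('pics/%s2.png'%n,cv2.resize(c['frame'][120:290,200:420,::-1],None,fx=3.4,fy=3.4))"
```

```text
t 3.95 pos [0.5051 0.0967 0.0387] yaw 45.39 az 134.86 r 0.0616 F [-0.08  0.2   0.8 ] op 0.0238
132.5, 0.001, 0.005, 0.002, 0.002, 0.002, 0.032
129.5, 0.0, 0.012, 0.002, 0.002, 0.001, 0.065
126.5, -0.001, 0.018, 0.002, 0.002, 0.001, 0.099
123.5, -0.002, 0.024, 0.002, 0.002, 0.001, 0.132
120.5, -0.003, 0.031, 0.002, 0.002, 0.001, 0.165
117.5, -0.005, 0.037, 0.002, 0.002, 0.001, 0.199
114.5, -0.007, 0.043, 0.002, 0.003, 0.001, 0.232
111.5, -0.01, 0.049, 0.002, 0.003, 0.001, 0.265
```

View pics/side2.png

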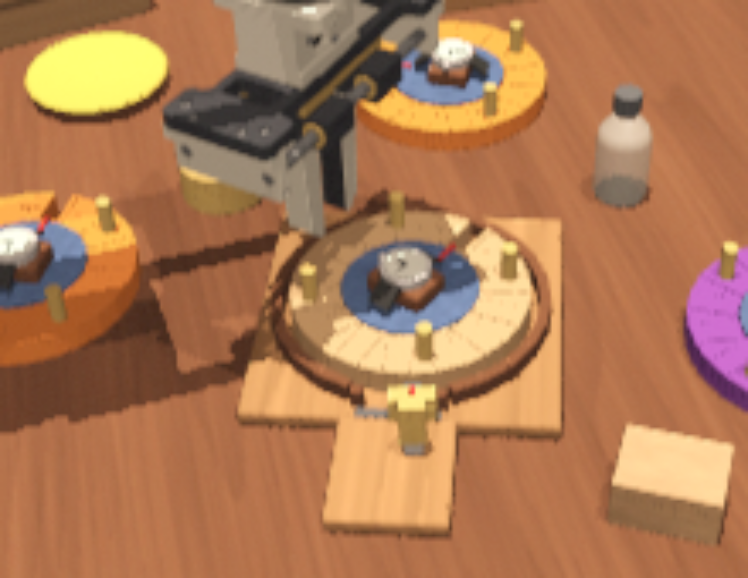

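View pics/scene2.png

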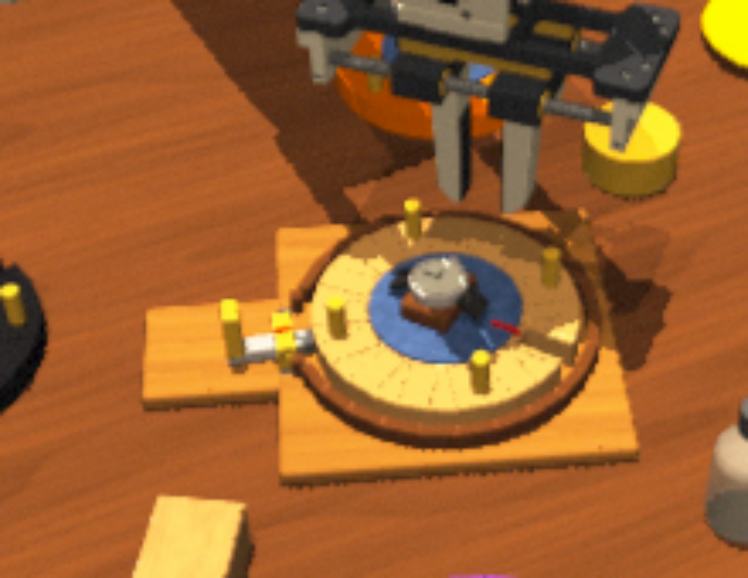

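```bash
python3 -c "
from mv import *
for n,uv in [('scene',[(200+453/3.4,120+197/3.4),(200+515/3.4,120+210/3.4)]),('side',[(200+303/3.4,120+230/3.4),(200+335/3.4,120+205/3.4)])]:
  c=read_camera(n);print(n,proj(c,[.5051,.0967,.0387]),[onz(c,*p,.0387).round(3) for p in uv],np.array(c['world_from_camera'])[:3,3],uv)
  cv2.imwrite('pics/%s3.png'%n,c['frame'][:,:,::-1])
"
```

```text
scene (np.float64(341.6892530967715), np.float64(185.6692495315801)) [array([0.477, 0.091, 0.039]), array([0.503, 0.119, 0.039])] [ 1.12022798 -0.19223358  0.66926055] [(333.2352941176471, 177.94117647058823), (351.47058823529414, 181.76470588235293)]
side (np.float64(295.4838850132885), np.float64(191.38214704903405)) [array([0.494, 0.113, 0.039]), array([0.519, 0.132, 0.039])] [ 0.3995167  -0.58741135  0.61900704] [(289.11764705882354, 187.64705882352942), (298.52941176470586, 180.29411764705884)]
```

View pics/scene3.png

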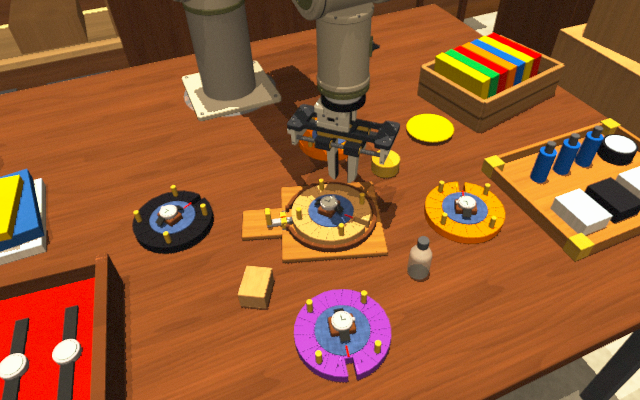

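```bash
python3 -c "
import cv2
a=cv2.imread('pics/scene3.png')[120:220,290:400];cv2.imwrite('pics/z3.png',cv2.resize(a,None,fx=6,fy=6,interpolation=cv2.INTER_CUBIC))
a=cv2.imread('pics/side3.png')[120:220,240:350];cv2.imwrite('pics/z4.png',cv2.resize(a,None,fx=6,fy=6,interpolation=cv2.INTER_CUBIC))"
```

```text
(no output)
```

View pics/z3.png

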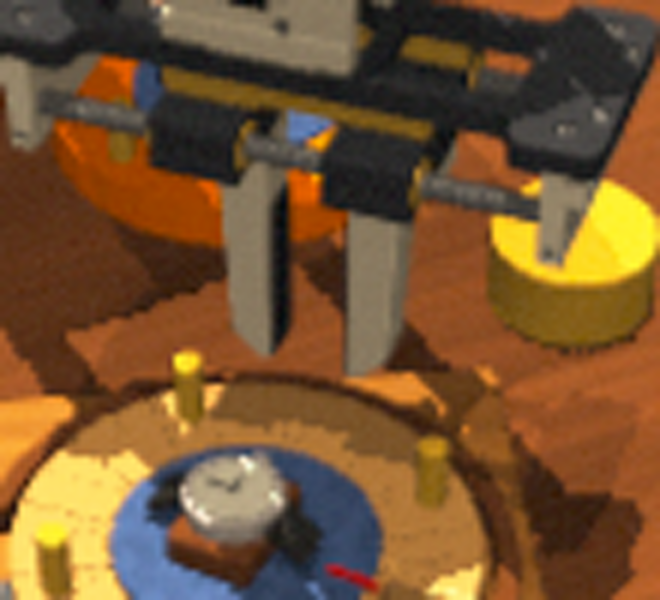

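View pics/z4.png

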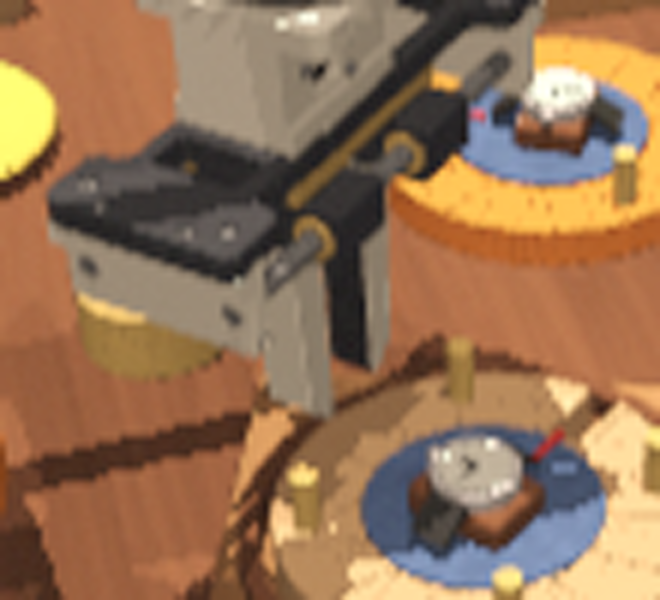

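```bash
python3 -c "
import cv2
exec(open('m.py').read().split('for n,a,b,z')[0])
S=lambda x,y:(290+(x+.5)/6-.5,120+(y+.5)/6-.5); D=lambda x,y:(240+(x+.5)/6-.5,120+(y+.5)/6-.5)
print(tri(S(345,372),D(365,368)),read_state()['tool_pos'])
print(tri(S(188,358),D(304,470)))
s=read_state();y=R.from_rotvec(s['orientation']).as_matrix();print(y)
"
```

```text
(array([0.51865544, 0.10202883, 0.05969781]), np.float64(0.0014796744149780067)) [0.50442776 0.09649417 0.03818485]
(array([0.48751735, 0.06015564, 0.05493391]), np.float64(0.00017026372866647216))
[[-7.14237964e-01  6.99895440e-01  3.24091127e-03]
 [ 6.99900701e-01  7.14239740e-01  7.76065131e-04]
 [-1.77162318e-03  2.82261125e-03 -9.99994447e-01]]
```

The plate has not moved. Triangulated, the fingertips are at z≈0.059, while the reported TCP z is 0.038, so the real tips sit about 20 mm higher than reported and passed over the peg. I'll go back, lower the hand by that offset and watch the force.

```bash
python3 -c "
from mv import *
show();arc(136,173,4,z=.052)"
```

```text
t 4.25 pos [0.5044 0.0965 0.0382] yaw 45.58 az 135.44 r 0.062 F [ 0.22  0.89 -0.53] op 0.0232
145.2, -0.002, -0.021, -0.028, 0.002, 0.001, -0.107
154.5, -0.007, -0.04, -0.028, 0.002, 0.001, -0.21
163.8, -0.015, -0.059, -0.028, 0.002, 0.002, -0.313
173.0, -0.026, -0.076, -0.028, 0.001, 0.002, -0.416
```

Emit:
jog_arm(motion=[0.25,-0.002,-0.015,-0.028,0,0,-0.08,0.25,-0.007,-0.03,-0.028,0,0,-0.16,0.25,-0.012,-0.045,-0.028,0,0,-0.24,0.25,-0.018,-0.06,-0.028,0,0,-0.32,0.25,-0.026,-0.076,-0.028,0,0,-0.416,0.25,-0.026,-0.076,-0.028,0,0,-0.416,0.25,-0.026,-0.076,-0.028,0,0,-0.416])

```text
t: 4.95
tool_pos: [0.4872, 0.0602, 0.0522]
orientation: [0.199, 3.132, 0.002]
force: [0.2, -0.0, -0.0]
opening: 0.023
```

```bash
python3 -c "
from mv import *
show();print(row(polar(173,.062,.018),83))
for n in ['side','scene']:
  c=read_camera(n);cv2.imwrite('pics/%s4.png'%n,cv2.resize(c['frame'][120:240,240:400,::-1],None,fx=4,fy=4,interpolation=cv2.INTER_CUBIC))"
```

```text
t 4.95 pos [0.4872 0.0602 0.0522] yaw 82.74 az 173.29 r 0.0618 F [ 0.21 -0.01 -0.02] op 0.023
[ 0.0006  0.0005  0.0685  0.0009  0.0022 -0.0029]
```

View pics/scene4.png

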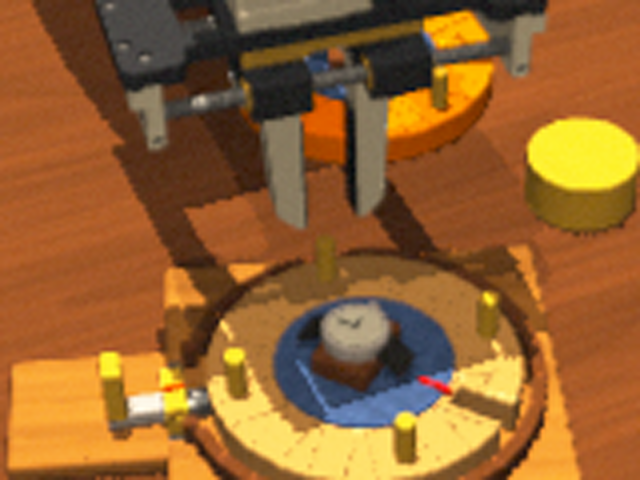

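View pics/side4.png

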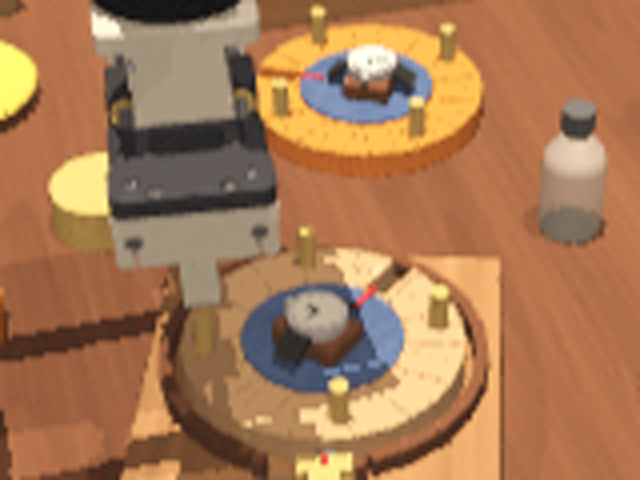

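The pictures show the fingers above the peg and straddling it (peg at crop (327,255) in scene, (203,330) in side). Descending.

Emit:
jog_arm(motion=[0.25,0,0.001,0.015,0,0,0,0.25,0,0.001,0.03,0,0,0,0.25,0,0.001,0.042,0,0,0,0.25,0,0.001,0.054,0,0,0,0.25,0,0.001,0.054,0,0,0])

```text
t: 5.55
tool_pos: [0.4863, 0.061, 0.0238]
orientation: [0.197, 3.134, 0.001]
force: [0.6, -0.2, 0.8]
opening: 0.0231
```

Emit:
jog_arm(motion=[0.25,0,0,0.004,0,0,0,0.25,0,0,0.008,0,0,0,0.25,0,0,0.012,0,0,0,0.25,0,0,0.012,0,0,0])

```text
t: 5.95
tool_pos: [0.4862, 0.061, 0.0175]
orientation: [0.197, 3.135, 0.002]
force: [0.2, -1.0, -0.1]
opening: 0.0229
```

```bash
python3 -c "
from mv import *
show();arc(173.3,161.3,6,z=.02)
for n in ['side','scene']:
  c=read_camera(n);cv2.imwrite('pics/%s5.png'%n,cv2.resize(c['frame'][120:240,240:400,::-1],None,fx=4,fy=4,interpolation=cv2.INTER_CUBIC))"
```

```text
t 5.95 pos [0.4862 0.061  0.0175] yaw 82.81 az 172.67 r 0.0629 F [ 0.2  -1.   -0.06] op 0.0229
171.3, -0.002, 0.003, -0.005, 0.001, 0.0, 0.017
169.3, -0.002, 0.007, -0.005, 0.001, 0.0, 0.039
167.3, -0.002, 0.012, -0.005, 0.001, 0.0, 0.061
165.3, -0.003, 0.016, -0.005, 0.001, 0.0, 0.083
163.3, -0.004, 0.02, -0.005, 0.001, 0.0, 0.106
161.3, -0.004, 0.024, -0.005, 0.001, 0.0, 0.128
```

View pics/scene5.png

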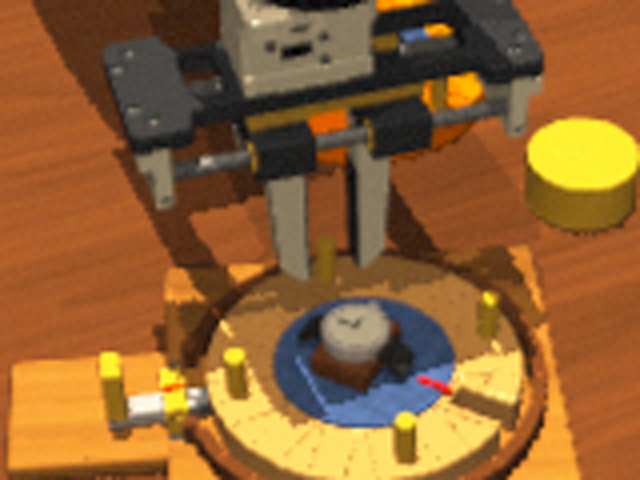

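The fingers now straddle the peg at about (325,258), with no force. Push slowly.

Emit:
jog_arm(motion=[0.25,-0.001,0.003,0,0,0,0.017,0.25,-0.002,0.007,0,0,0,0.039,0.25,-0.002,0.012,0,0,0,0.061,0.25,-0.003,0.016,0,0,0,0.083,0.25,-0.004,0.02,0,0,0,0.106,0.25,-0.004,0.024,0,0,0,0.128])

```text
t: 6.65
tool_pos: [0.4903, 0.0724, 0.0181]
orientation: [0.515, 3.097, 0.001]
force: [0.4, -3.0, -0.7]
opening: 0.0233
```

```bash
python3 -c "
from mv import *
show();arc(161.5,141.5,8,z=.018)"
```

```text
t 6.65 pos [0.4903 0.0724 0.0181] yaw 71.13 az 161.62 r 0.0614 F [ 0.36 -3.03 -0.68] op 0.0233
159.0, 0.001, 0.006, 0.0, 0.0, 0.001, 0.024
156.5, 0.001, 0.011, 0.0, 0.0, 0.001, 0.051
154.0, 0.0, 0.016, 0.0, 0.001, 0.001, 0.079
151.5, -0.001, 0.022, 0.0, 0.001, 0.001, 0.107
149.0, -0.002, 0.027, 0.0, 0.001, 0.001, 0.135
146.5, -0.003, 0.032, 0.0, 0.001, 0.001, 0.162
144.0, -0.004, 0.038, 0.0, 0.001, 0.001, 0.19
141.5, -0.006, 0.043, 0.0, 0.001, 0.001, 0.218
```

Emit:
jog_arm(motion=[0.25,0.001,0.006,0,0,0,0.024,0.25,0.001,0.011,0,0,0,0.051,0.25,0,0.016,0,0,0,0.079,0.25,-0.001,0.022,0,0,0,0.107,0.25,-0.002,0.027,0,0,0,0.135,0.25,-0.003,0.032,0,0,0,0.162,0.25,-0.004,0.038,0,0,0,0.19,0.25,-0.006,0.043,0,0,0,0.218])

```text
t: 7.45
tool_pos: [0.5001, 0.0915, 0.0182]
orientation: [1.04, 2.963, 0.0]
force: [-0.4, -1.2, 0.2]
opening: 0.0231
```

```bash
python3 -c "
from mv import *
show();arc(141.5,117.5,8,z=.018)"
```

```text
t 7.45 pos [0.5001 0.0915 0.0182] yaw 51.33 az 141.57 r 0.0619 F [-0.38 -1.25  0.22] op 0.0231
138.5, 0.0, 0.007, 0.0, 0.0, 0.001, 0.031
135.5, -0.0, 0.013, 0.0, 0.0, 0.001, 0.065
132.5, -0.001, 0.02, 0.0, 0.0, 0.001, 0.098
129.5, -0.002, 0.026, 0.0, 0.001, 0.001, 0.131
126.5, -0.004, 0.032, 0.0, 0.001, 0.001, 0.165
123.5, -0.006, 0.038, 0.0, 0.001, 0.001, 0.198
120.5, -0.008, 0.045, 0.0, 0.001, 0.001, 0.231
117.5, -0.01, 0.051, 0.0, 0.001, 0.001, 0.265
```

Emit:
jog_arm(motion=[0.25,0,0.007,0,0,0,0.031,0.25,0,0.013,0,0,0,0.065,0.25,-0.001,0.02,0,0,0,0.098,0.25,-0.002,0.026,0,0,0,0.131,0.25,-0.004,0.032,0,0,0,0.165,0.25,-0.006,0.038,0,0,0,0.198,0.25,-0.008,0.045,0,0,0,0.231,0.25,-0.01,0.051,0,0,0,0.265])

```text
t: 8.25
tool_pos: [0.5198, 0.108, 0.0182]
orientation: [1.634, 2.681, -0.001]
force: [-1.8, -1.6, 0.6]
opening: 0.0228
```

```bash
python3 -c "
from mv import *
show();arc(117.5,93.5,8,z=.018)
for n in ['side','scene']:
  c=read_camera(n);cv2.imwrite('pics/%s6.png'%n,cv2.resize(c['frame'][120:280,220:400,::-1],None,fx=3.5,fy=3.5,interpolation=cv2.INTER_CUBIC))"
```

```text
t 8.25 pos [0.5198 0.108  0.0182] yaw 27.28 az 117.62 r 0.0621 F [-1.84 -1.6   0.56] op 0.0228
114.5, -0.0, 0.007, 0.0, 0.0, 0.001, 0.031
111.5, -0.001, 0.013, 0.0, 0.0, 0.001, 0.064
108.5, -0.002, 0.02, 0.0, 0.0, 0.001, 0.098
105.5, -0.003, 0.026, 0.0, 0.0, 0.001, 0.131
102.5, -0.004, 0.032, 0.0, 0.0, 0.001, 0.164
99.5, -0.006, 0.039, 0.0, 0.0, 0.001, 0.198
96.5, -0.008, 0.045, 0.0, 0.0, 0.001, 0.231
93.5, -0.011, 0.051, 0.0, 0.0, 0.001, 0.264
```

View pics/scene6.png

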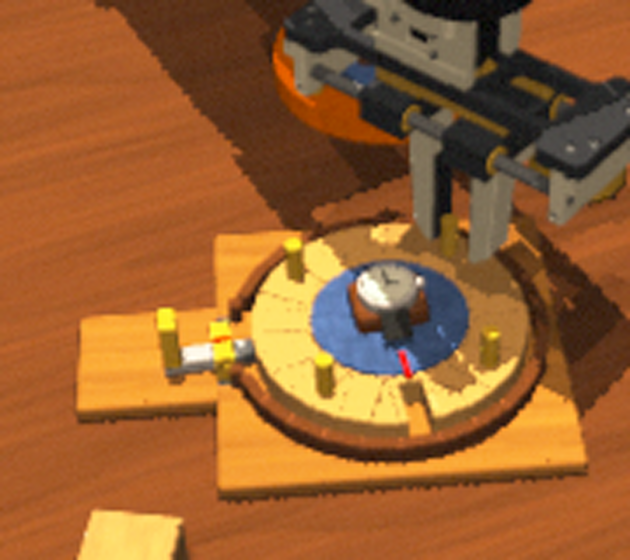

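The plate is turning, with the notch now at (415,405). Same shape of numbers as before works again for the next 24°.

Emit:
jog_arm(motion=[0.25,0,0.007,0,0,0,0.031,0.25,-0.001,0.013,0,0,0,0.064,0.25,-0.002,0.02,0,0,0,0.098,0.25,-0.003,0.026,0,0,0,0.131,0.25,-0.004,0.032,0,0,0,0.164,0.25,-0.006,0.039,0,0,0,0.198,0.25,-0.008,0.045,0,0,0,0.231,0.25,-0.011,0.051,0,0,0,0.264])

```text
t: 9.15
tool_pos: [0.5447, 0.1152, 0.0181]
orientation: [2.151, 2.289, -0.0]
force: [-3.7, -0.6, 0.9]
opening: 0.0235
```

```bash
python3 -c "
from mv import *
show();arc(93.5,69.5,8,z=.018)"
```

```text
t 9.15 pos [0.5447 0.1152 0.0181] yaw 3.55 az 93.62 r 0.0623 F [-3.72 -0.59  0.87] op 0.0235
90.5, -0.001, 0.007, 0.0, 0.0, 0.0, 0.034
87.5, -0.001, 0.013, 0.0, 0.0, 0.0, 0.067
84.5, -0.002, 0.02, 0.0, 0.0, 0.0, 0.1
81.5, -0.003, 0.026, 0.0, 0.0, 0.0, 0.134
78.5, -0.005, 0.032, 0.0, 0.0, 0.0, 0.167
75.5, -0.007, 0.039, 0.0, 0.0, 0.0, 0.2
72.5, -0.009, 0.045, 0.0, 0.0, 0.0, 0.234
69.5, -0.011, 0.051, 0.0, 0.0, 0.0, 0.267
```

Emit:
jog_arm(motion=[0.25,-0.001,0.007,0,0,0,0.034,0.25,-0.001,0.013,0,0,0,0.067,0.25,-0.002,0.02,0,0,0,0.1,0.25,-0.003,0.026,0,0,0,0.134,0.25,-0.005,0.032,0,0,0,0.167,0.25,-0.007,0.039,0,0,0,0.2,0.25,-0.009,0.045,0,0,0,0.234,0.25,-0.011,0.051,0,0,0,0.267])

```text
t: 9.95
tool_pos: [0.5699, 0.1115, 0.018]
orientation: [2.582, 1.79, -0.002]
force: [-2.7, -1.5, 1.0]
opening: 0.0232
```

```bash
python3 -c "
from mv import *
show();arc(69.5,45.5,8,z=.018)"
```

```text
t 9.95 pos [0.5699 0.1115 0.018 ] yaw -20.54 az 70.0 r 0.0622 F [-2.74 -1.46  0.97] op 0.0232
66.5, -0.001, 0.008, 0.0, -0.0, 0.0, 0.033
63.5, -0.001, 0.014, -0.0, -0.0, 0.0, 0.066
60.5, -0.002, 0.02, -0.0, -0.0, 0.001, 0.1
57.5, -0.003, 0.027, -0.0, -0.0, 0.001, 0.133
54.5, -0.005, 0.033, -0.0, -0.0, 0.001, 0.166
51.5, -0.006, 0.039, -0.0, -0.0, 0.001, 0.2
48.5, -0.009, 0.046, -0.0, -0.0, 0.001, 0.233
45.5, -0.011, 0.052, -0.0, -0.0, 0.001, 0.266
```

Emit:
jog_arm(motion=[0.25,-0.001,0.008,0,0,0,0.033,0.25,-0.001,0.014,0,0,0,0.066,0.25,-0.002,0.02,0,0,0,0.1,0.25,-0.003,0.027,0,0,0,0.133,0.25,-0.005,0.033,0,0,0,0.166,0.25,-0.006,0.039,0,0,0,0.2,0.25,-0.008,0.044,0,0,0,0.222])

```text
t: 10.65
tool_pos: [0.5887, 0.1004, 0.0179]
orientation: [-2.853, -1.313, 0.002]
force: [-2.2, 3.4, 0.7]
opening: 0.0234
```

```bash
python3 -c "
from mv import *
show();arc(49.5,41.5,8,z=.018)
for n in ['side','scene']:
  c=read_camera(n);cv2.imwrite('pics/%s7.png'%n,cv2.resize(c['frame'][140:280,230:390,::-1],None,fx=4,fy=4,interpolation=cv2.INTER_CUBIC))"
```

```text
t 10.65 pos [0.5887 0.1004 0.0179] yaw -40.58 az 49.77 r 0.0621 F [-2.2   3.38  0.74] op 0.0234
48.5, -0.0, 0.003, -0.0, -0.001, 0.001, 0.01
47.5, -0.0, 0.005, -0.0, -0.001, 0.001, 0.021
46.5, -0.0, 0.007, -0.0, -0.001, 0.001, 0.032
45.5, -0.001, 0.009, -0.0, -0.001, 0.001, 0.044
44.5, -0.001, 0.011, -0.0, -0.001, 0.001, 0.055
43.5, -0.001, 0.014, -0.0, -0.001, 0.001, 0.066
42.5, -0.001, 0.016, -0.0, -0.001, 0.001, 0.077
41.5, -0.001, 0.018, -0.0, -0.001, 0.001, 0.088
```

View pics/scene7.png

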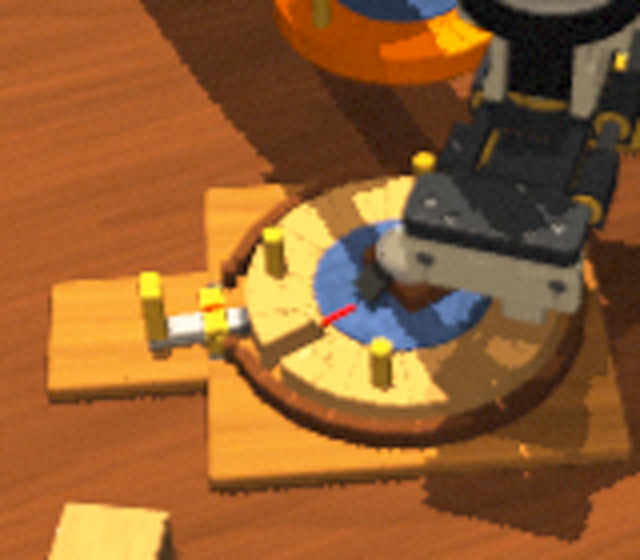

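View pics/side7.png

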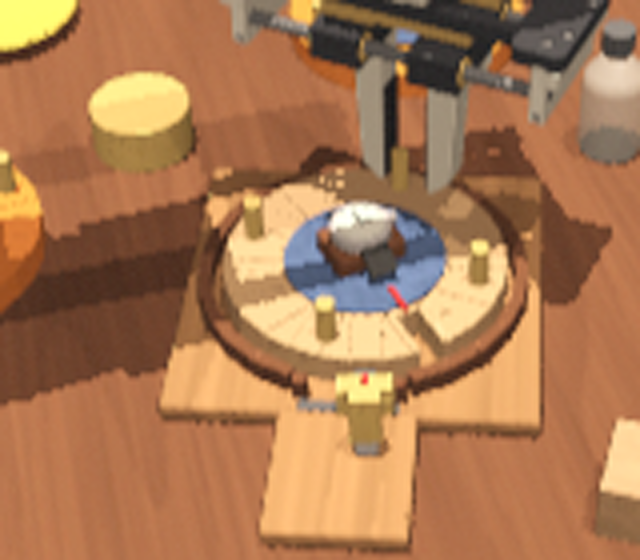

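The notch, at (428,335) in side, is about 25° short of the mark. Next I move 12°.

Emit:
jog_arm(motion=[0.25,0,0.005,0,0,0,0.021,0.25,-0.001,0.009,0,0,0,0.044,0.25,-0.001,0.014,0,0,0,0.066,0.25,-0.001,0.018,0,0,0,0.088,0.25,-0.002,0.022,0,0,0,0.11,0.25,-0.003,0.026,0,0,0,0.132])

```text
t: 11.35
tool_pos: [0.5979, 0.0909, 0.0179]
orientation: [-2.974, -1.01, 0.001]
force: [-0.9, 0.8, 0.1]
opening: 0.0234
```

```bash
python3 -c "
from mv import *
show();arc(37.5,29.5,8,z=.018)"
```

```text
t 11.35 pos [0.5979 0.0909 0.0179] yaw -52.48 az 37.57 r 0.0622 F [-0.91  0.84  0.13] op 0.0234
36.5, -0.0, 0.002, -0.0, -0.001, 0.0, 0.011
35.5, -0.0, 0.004, -0.0, -0.001, 0.0, 0.022
34.5, -0.001, 0.007, -0.0, -0.001, 0.0, 0.034
33.5, -0.001, 0.009, -0.0, -0.001, 0.0, 0.045
32.5, -0.001, 0.011, -0.0, -0.001, 0.0, 0.056
31.5, -0.001, 0.013, -0.0, -0.001, 0.0, 0.067
30.5, -0.001, 0.015, -0.0, -0.001, 0.0, 0.078
29.5, -0.002, 0.017, -0.0, -0.001, 0.0, 0.089
```

Emit:
jog_arm(motion=[0.25,0,0.002,0,0,0,0.011,0.25,0,0.004,0,0,0,0.022,0.25,-0.001,0.007,0,0,0,0.034,0.25,-0.001,0.009,0,0,0,0.045,0.25,-0.001,0.011,0,0,0,0.056,0.25,-0.001,0.013,0,0,0,0.067])

```text
t: 11.95
tool_pos: [0.6016, 0.0854, 0.0179]
orientation: [-3.024, -0.85, 0.001]
force: [-0.3, 2.6, -0.7]
opening: 0.0233
```

```bash
python3 -c "
from mv import *
show();arc(31.5,27.5,8,z=.018)
c=read_camera('side');cv2.imwrite('pics/side8.png',cv2.resize(c['frame'][180:270,260:380,::-1],None,fx=6,fy=6,interpolation=cv2.INTER_CUBIC))"
```

```text
t 11.95 pos [0.6016 0.0854 0.0179] yaw -58.58 az 31.47 r 0.0621 F [-0.29  2.63 -0.68] op 0.0233
31.0, -0.0, 0.001, -0.0, -0.0, 0.0, 0.005
30.5, -0.0, 0.002, -0.0, -0.0, 0.0, 0.01
30.0, -0.0, 0.003, -0.0, -0.0, 0.0, 0.016
29.5, -0.0, 0.004, -0.0, -0.0, 0.0, 0.021
29.0, -0.0, 0.005, -0.0, -0.0, 0.0, 0.027
28.5, -0.0, 0.006, -0.0, -0.0, 0.0, 0.032
28.0, -0.0, 0.008, -0.0, -0.0, 0.0, 0.038
27.5, -0.001, 0.009, -0.0, -0.0, 0.0, 0.044
```

View pics/side8.png

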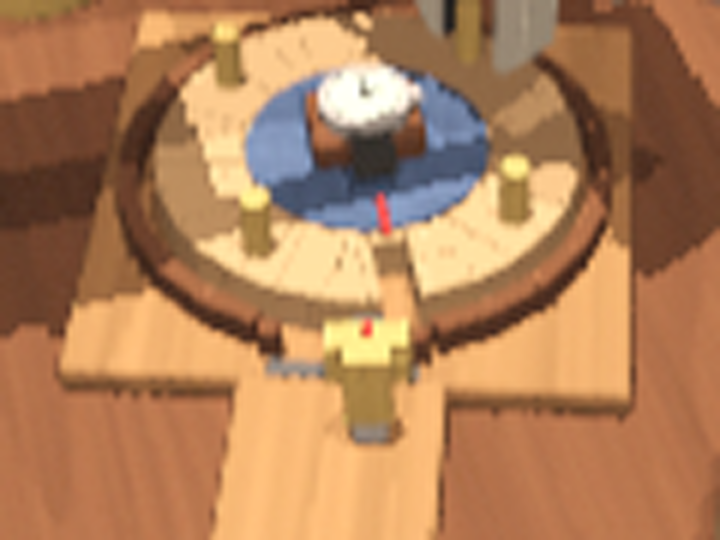

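The notch mouth (400,295) is still a few degrees right of the mark (367,327). Half-degree rows from here.

Emit:
jog_arm(motion=[0.25,0,0.001,0,0,0,0.005,0.25,0,0.002,0,0,0,0.01,0.25,0,0.003,0,0,0,0.016,0.25,0,0.004,0,0,0,0.021,0.25,0,0.005,0,0,0,0.027,0.25,0,0.006,0,0,0,0.032])

```text
t: 12.6
tool_pos: [0.6032, 0.0827, 0.0179]
orientation: [-3.045, -0.771, 0.001]
force: [-1.0, 2.6, -0.8]
opening: 0.0232
```

Emit:
jog_arm(motion=[0.25,0,0.001,0,0,0,0.005,0.25,0,0.002,0,0,0,0.01,0.25,0,0.003,0,0,0,0.016,0.25,0,0.003,0,0,0,0.016])

```text
t: 13.0
tool_pos: [0.604, 0.0812, 0.0179]
orientation: [-3.055, -0.732, 0.001]
force: [-0.6, 1.5, 0.7]
opening: 0.023
```

```bash
python3 -c "
from mv import *
show();arc(27,24,3,z=.018)
c=read_camera('side');cv2.imwrite('pics/side9.png',cv2.resize(c['frame'][180:270,260:380,::-1],None,fx=6,fy=6,interpolation=cv2.INTER_CUBIC))"
```

```text
t 13.0 pos [0.604  0.0812 0.0179] yaw -63.04 az 27.0 r 0.0622 F [-0.58  1.53  0.74] op 0.023
26.0, -0.0, 0.002, -0.0, -0.0, 0.0, 0.011
25.0, -0.0, 0.004, -0.0, -0.0, 0.0, 0.022
24.0, -0.001, 0.006, -0.0, -0.0, 0.0, 0.033
```

View pics/side9.png

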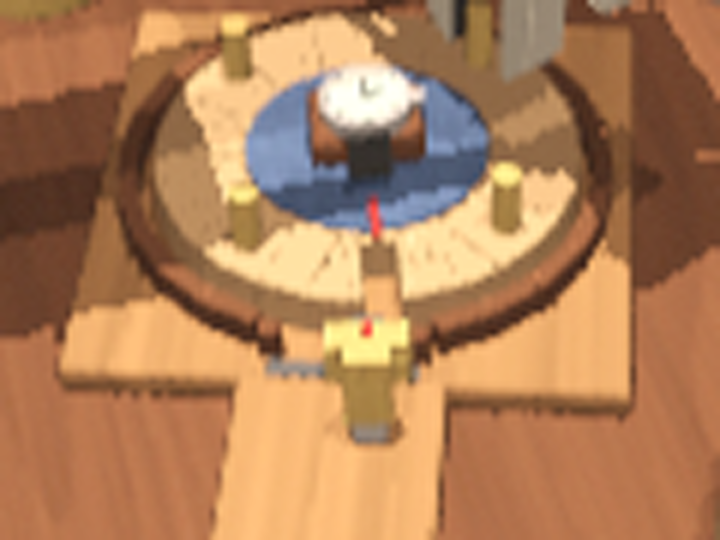

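Close: the notch mouth is at x≈381 against the mark at 367. Continuing in small steps.

Emit:
jog_arm(motion=[0.25,0,0.001,0,0,0,0.005,0.25,0,0.002,0,0,0,0.01,0.25,0,0.002,0,0,0,0.01])

```text
t: 13.35
tool_pos: [0.6045, 0.0803, 0.0179]
orientation: [-3.06, -0.708, 0.001]
force: [0.0, 2.3, -0.5]
opening: 0.0232
```

Emit:
jog_arm(motion=[0.25,0,0.001,0,0,0,0.005,0.25,0,0.002,0,0,0,0.01,0.25,0,0.002,0,0,0,0.01])

```text
t: 13.65
tool_pos: [0.605, 0.0793, 0.0179]
orientation: [-3.066, -0.683, 0.001]
force: [0.6, 2.1, -0.2]
opening: 0.0233
```

Emit:
jog_arm(motion=[0.25,0,0.001,0,0,0,0.005,0.25,0,0.002,0,0,0,0.01,0.25,0,0.002,0,0,0,0.01])

```text
t: 13.95
tool_pos: [0.6055, 0.0783, 0.0179]
orientation: [-3.072, -0.659, 0.001]
force: [0.6, 2.6, -0.9]
opening: 0.0232
```

```bash
python3 -c "
from mv import *
show();arc(24,22,2,z=.018)
c=read_camera('side');cv2.imwrite('pics/side10.png',cv2.resize(c['frame'][180:270,260:380,::-1],None,fx=6,fy=6,interpolation=cv2.INTER_CUBIC))"
```

```text
t 13.95 pos [0.6055 0.0783 0.0179] yaw -65.8 az 23.95 r 0.0623 F [ 0.63  2.59 -0.93] op 0.0232
23.0, -0.001, 0.002, -0.0, -0.0, 0.0, 0.013
22.0, -0.001, 0.004, -0.0, -0.0, 0.0, 0.024
```

View pics/side10.png

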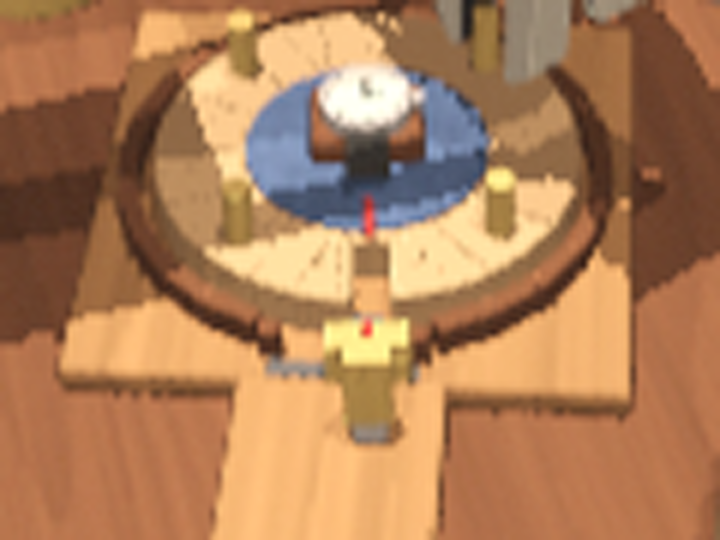

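Nearly aligned (mouth at x≈371, mark at 367).

Emit:
jog_arm(motion=[0.25,0,0.001,0,0,0,0.006,0.25,0,0.001,0,0,0,0.006])

```text
t: 14.2
tool_pos: [0.6058, 0.0776, 0.018]
orientation: [3.075, 0.644, -0.001]
force: [-0.4, 1.8, -0.5]
opening: 0.0234
```

Emit:
jog_arm(motion=[0.25,0,0.001,0,0,0,0.006,0.25,0,0.001,0,0,0,0.006])

```text
t: 14.4
tool_pos: [0.606, 0.0769, 0.0179]
orientation: [3.078, 0.628, -0.001]
force: [-0.2, -0.3, -0.7]
opening: 0.0232
```

Emit:
jog_arm(motion=[0.25,0,0.001,0,0,0,0.006,0.25,0,0.001,0,0,0,0.006])

```text
t: 14.6
tool_pos: [0.6062, 0.0763, 0.018]
orientation: [3.081, 0.613, -0.001]
force: [0.0, 0.4, -1.1]
opening: 0.0233
```

```bash
python3 -c "
from mv import *
show()
c=read_camera('side');cv2.imwrite('pics/side11.png',cv2.resize(c['frame'][180:270,260:380,::-1],None,fx=6,fy=6,interpolation=cv2.INTER_CUBIC))
c=read_camera('scene');cv2.imwrite('pics/scene11.png',cv2.resize(c['frame'][170:260,240:390,::-1],None,fx=5,fy=5,interpolation=cv2.INTER_CUBIC))"
```

```text
t 14.6 pos [0.6062 0.0763 0.018 ] yaw -67.5 az 22.04 r 0.0621 F [ 0.01  0.39 -1.1 ] op 0.0233
```

View pics/side11.png

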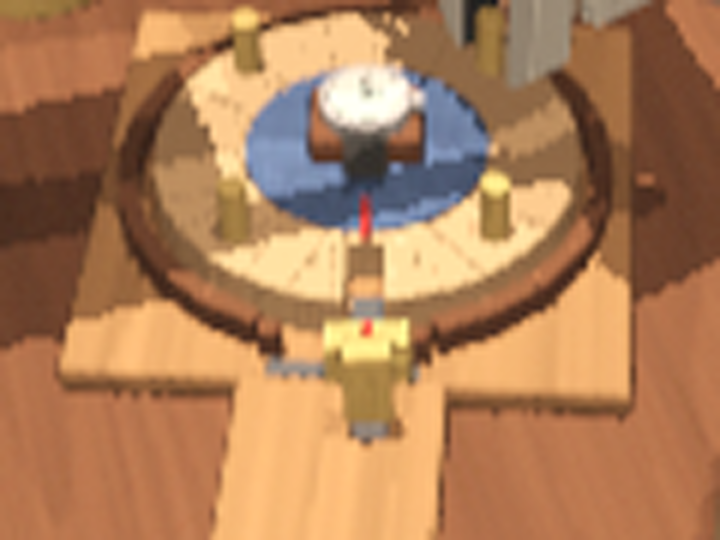

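View pics/scene11.png

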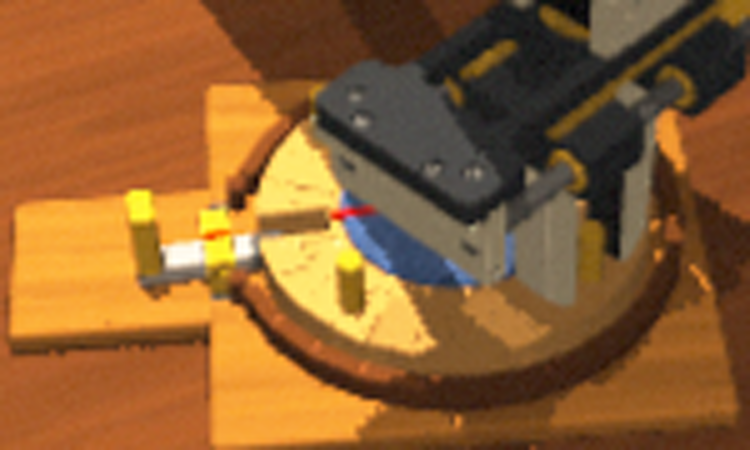

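The grey plunger now shows inside the notch mouth at (365,305) and the force fell, so it snapped in. A gentle push should confirm the hard stop.

Emit:
jog_arm(motion=[0.25,0,0.001,0,0,0,0.006,0.25,0,0.001,0,0,0,0.006])

```text
t: 14.9
tool_pos: [0.6062, 0.0761, 0.0179]
orientation: [3.084, 0.599, -0.002]
force: [-0.9, 3.0, 0.6]
opening: 0.0234
```

Emit:
jog_arm(motion=[0.25,0,0.001,0,0,0,0.006,0.25,0,0.001,0,0,0,0.006])

```text
t: 15.1
tool_pos: [0.6062, 0.0759, 0.0179]
orientation: [-3.087, -0.583, 0.002]
force: [-2.3, 3.6, 0.8]
opening: 0.0234
```

Emit:
jog_arm(motion=[0.25,0,0.001,0,0,0,0,0.25,0,0.001,0,0,0,0])

```text
t: 15.3
tool_pos: [0.6063, 0.0758, 0.0179]
orientation: [-3.086, -0.583, 0.002]
force: [-1.9, 4.7, 0.7]
opening: 0.0232
```

Emit:
jog_arm(motion=[0.25,0,0.001,0,0,0,0,0.25,0,0.001,0,0,0,0])

```text
t: 15.5
tool_pos: [0.6063, 0.0758, 0.0179]
orientation: [-3.085, -0.584, 0.002]
force: [-1.8, 5.5, 0.9]
opening: 0.0234
```

The TCP has stopped while the force rose to about 6 N: that is the hard stop. I back off and lift.

Emit:
jog_arm(motion=[0.25,0,-0.006,0,0,0,0,0.25,0,-0.01,0,0,0,0,0.25,0,-0.01,0,0,0,0,0.25,0,-0.01,-0.05,0,0,0,0.25,0,-0.01,-0.13,0,0,0,0.25,0,-0.01,-0.18,0,0,0,0.25,0,-0.01,-0.18,0,0,0])

```text
t: 16.2
tool_pos: [0.6083, 0.0801, 0.1135]
orientation: [3.087, 0.584, 0.011]
force: [0.6, 0.2, 1.6]
opening: 0.0233
```

```bash
python3 -c "
from mv import *
show()
c=read_camera('side');cv2.imwrite('pics/side12.png',cv2.resize(c['frame'][180:270,260:380,::-1],None,fx=6,fy=6,interpolation=cv2.INTER_CUBIC))
c=read_camera('scene');cv2.imwrite('pics/scene12.png',cv2.resize(c['frame'][170:260,240:390,::-1],None,fx=5,fy=5,interpolation=cv2.INTER_CUBIC))"
```

```text
t 16.2 pos [0.6083 0.0801 0.1135] yaw -68.59 az 24.44 r 0.0656 F [0.62 0.22 1.64] op 0.0233
```

View pics/side12.png

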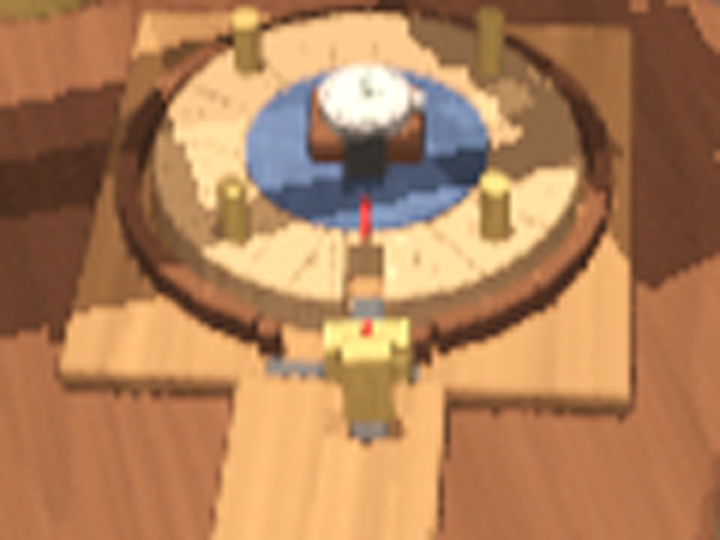

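View pics/scene12.png

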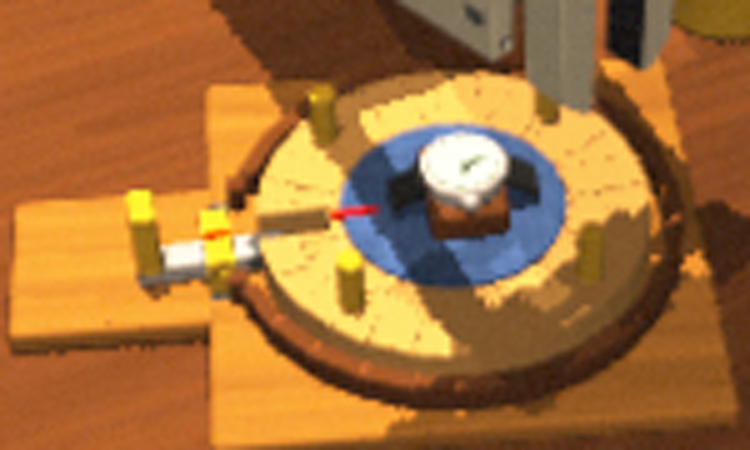

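```bash
python3 -c "
exec(open('m.py').read().split('for n,a,b,z')[0])
S=lambda x,y:(240+(x+.5)/5-.5,170+(y+.5)/5-.5); D=lambda x,y:(260+(x+.5)/6-.5,180+(y+.5)/6-.5)
c=np.array([.5486,.053])
for n,b,a,z in [('p3',(231,183),(321,91),.054),('p2',(246,17),(547,94),.054),('p0',(495,180),(349,258),.054),('p1',(490,17),(590,232),.054),('mark',(366,327),(216,235),.03)]:
  p1=onz(cs,*S(*a),z);p2=onz(cd,*D(*b),z);m=(p1+p2)/2;d=m[:2]-c;print(n,p1.round(4),p2.round(4),np.degrees(np.arctan2(d[1],d[0])).round(2))
print('block',onz(cs,*S(140,198),.052),onz(cd,*D(366,375),.052))
"
```

```text
p3 [0.4952 0.0212 0.054 ] [0.4956 0.0206 0.054 ] -148.89
p2 [0.5328 0.0991 0.054 ] [0.5189 0.105  0.054 ] 114.86
p0 [ 0.5805 -0.0018  0.054 ] [ 0.5804 -0.0015  0.054 ] -59.76
p1 [0.6046 0.082  0.054 ] [0.603  0.0814 0.054 ] 27.45
mark [ 0.5279 -0.0354  0.03  ] [ 0.5277 -0.0329  0.03  ] -103.4
block [ 0.5190299  -0.05991635  0.052     ] [ 0.51793774 -0.07337872  0.052     ]
```

```bash
python3 -c "
from mv import *
print(row(polar(-104,.147,.10),-14))"
```

```text
[-0.2926  0.2499  0.0129 -0.0024  0.0013 -0.6065]
```

Emit:
jog_arm(motion=[0,-0.293,0.25,0,0,0,-0.606,0,-0.293,0.25,0,0,0,-0.606,0,-0.293,0.25,0,0,0,-0.606,0,-0.293,0.25,0.01,0,0,-0.606,0,-0.293,0.25,0.013,0,0,-0.606,0,-0.293,0.25,0.013,0,0,-0.606,0,-0.293,0.25,0.013,0,0,-0.606,0,-0.293,0.25,0.013,0,0,-0.606], grip_force=5)

```text
t: 17.2
tool_pos: [0.5116, -0.0897, 0.0982]
orientation: [-2.471, -1.931, 0.007]
force: [-0.8, 0.1, 0.4]
opening: 0.0003
```

```bash
python3 -c "
from mv import *
show();print(row(polar(-104,.147,.05),-14))
for n in ['side','scene']:
  c=read_camera(n);cv2.imwrite('pics/%s13.png'%n,cv2.resize(c['frame'][120:300,200:400,::-1],None,fx=3.3,fy=3.3,interpolation=cv2.INTER_CUBIC))"
```

```text
t 17.2 pos [ 0.5116 -0.0897  0.0982] yaw -14.0 az -104.55 r 0.1474 F [-0.81  0.14  0.45] op 0.0003
[ 0.0009  0.0035  0.0963 -0.0045  0.0001 -0.    ]
```

View pics/scene13.png

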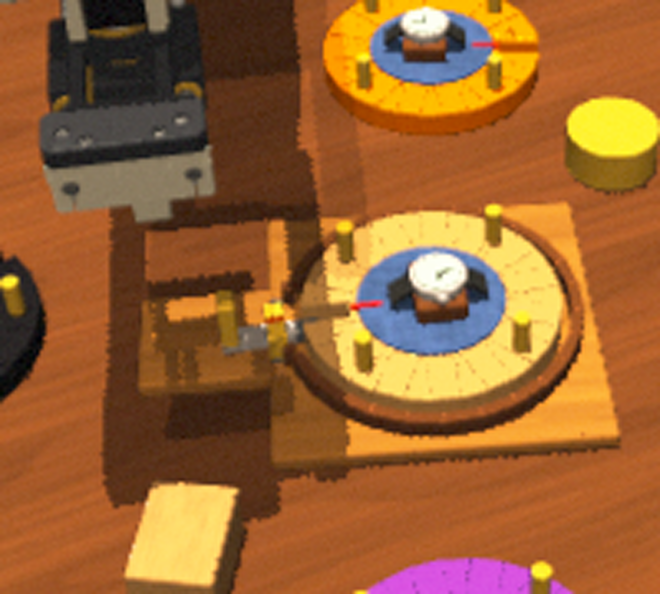

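View pics/side13.png

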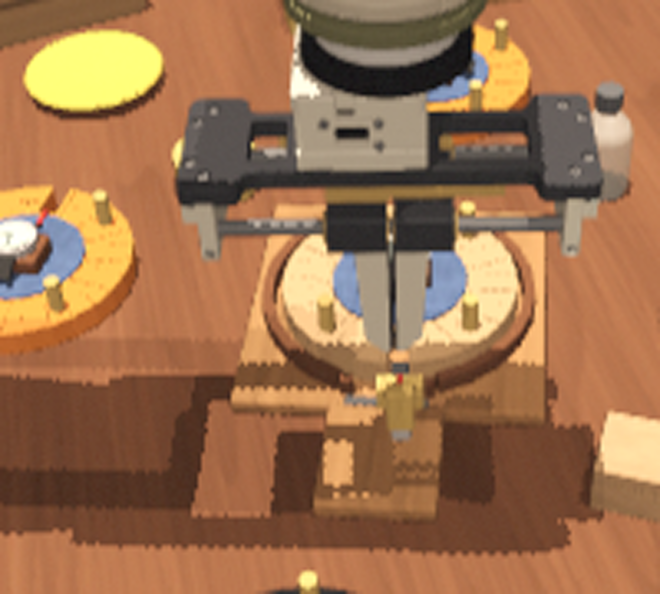

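Emit:
jog_arm(motion=[0,0,0.004,0.04,-0.004,0,0,0,0,0.004,0.08,-0.004,0,0,0,0,0.004,0.12,-0.004,0,0,0,0,0.004,0.135,-0.004,0,0,0,0,0.004,0.15,-0.004,0,0,0,0,0.004,0.165,-0.004,0,0,0,0,0.004,0.168,-0.004,0,0,0,0,0.004,0.168,-0.004,0,0])

```text
t: 18.1
tool_pos: [0.5137, -0.09, 0.0149]
orientation: [2.479, 1.929, 0.0]
force: [-0.4, -0.0, 0.8]
opening: 0.0005
```

```bash
python3 -c "
from mv import *
show();print(row(polar(-104.2,.133,.014),-14));print(row(polar(-104.2,.113,.014),-14))
for n in ['side','scene']:
  c=read_camera(n);cv2.imwrite('pics/%s14.png'%n,cv2.resize(c['frame'][140:290,210:390,::-1],None,fx=3.6,fy=3.6,interpolation=cv2.INTER_CUBIC))"
```

```text
t 18.1 pos [ 0.5137 -0.09    0.0149] yaw -14.21 az -103.73 r 0.1472 F [-0.43 -0.03  0.81] op 0.0005
[ 0.0283 -0.0024  0.0018  0.0002  0.0001 -0.0023]
[ 0.0683 -0.0024  0.0018  0.0002  0.0001 -0.0023]
```

View pics/scene14.png

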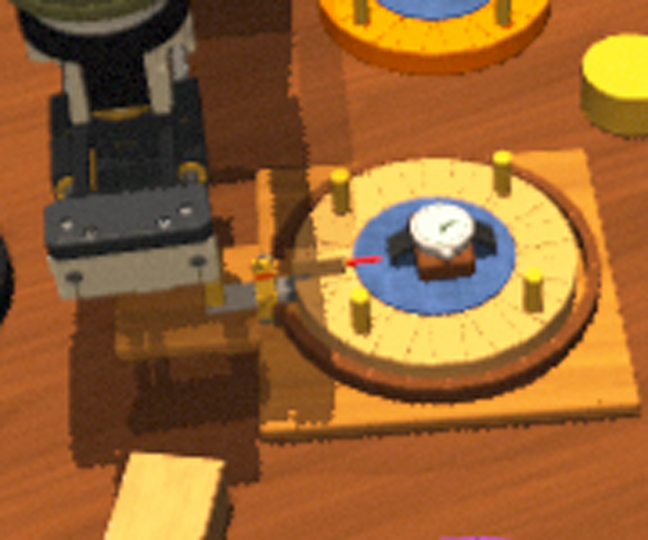

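View pics/side14.png

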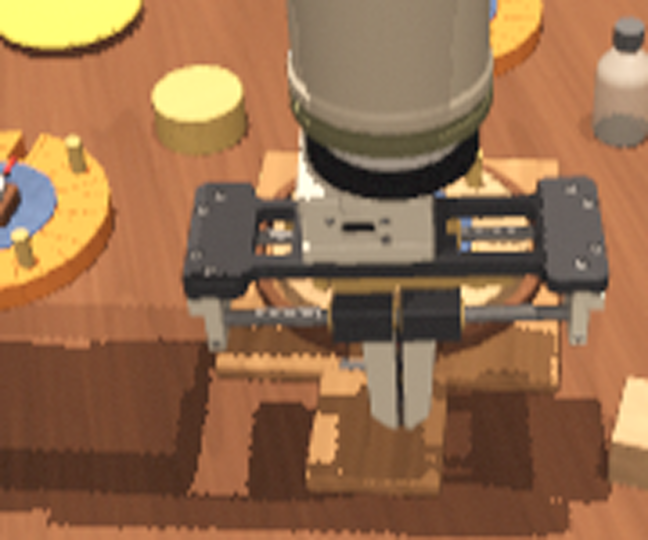

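The hand stands behind the thumb block, centred on it. I push inward slowly and watch the force.

Emit:
jog_arm(motion=[0,0.006,-0.001,0,0,0,0,0,0.012,-0.002,0,0,0,0,0,0.018,-0.002,0,0,0,0,0,0.022,-0.002,0,0,0,0,0,0.026,-0.002,0,0,0,0,0,0.03,-0.002,0,0,0,0,0,0.034,-0.002,0,0,0,0,0,0.038,-0.002,0,0,0,0])

```text
t: 19.0
tool_pos: [0.5176, -0.0716, 0.0153]
orientation: [2.478, 1.929, 0.0]
force: [-1.6, -2.4, 0.8]
opening: 0.0005
```

```bash
python3 -c "
from mv import *
show()"
```

```text
t 19.0 pos [ 0.5176 -0.0716  0.0153] yaw -14.21 az -103.98 r 0.1284 F [-1.59 -2.37  0.82] op 0.0005
```

Emit:
jog_arm(motion=[0,0.003,0,0,0,0,0,0,0.006,0,0,0,0,0,0,0.009,0,0,0,0,0,0,0.012,0,0,0,0,0])

```text
t: 19.4
tool_pos: [0.5191, -0.0657, 0.0153]
orientation: [2.478, 1.929, -0.0]
force: [-1.8, -2.5, 1.1]
opening: 0.0004
```

Emit:
jog_arm(motion=[0,0.003,0,0,0,0,0,0,0.006,0,0,0,0,0,0,0.008,0,0,0,0,0])

```text
t: 19.7
tool_pos: [0.52, -0.0616, 0.0153]
orientation: [2.478, 1.929, -0.0]
force: [-1.2, -1.1, 0.6]
opening: 0.0004
```

```bash
python3 -c "
from mv import *
show()
for n in ['scene']:
  c=read_camera(n);cv2.imwrite('pics/%s15.png'%n,cv2.resize(c['frame'][170:260,240:390,::-1],None,fx=5,fy=5,interpolation=cv2.INTER_CUBIC))"
```

```text
t 19.7 pos [ 0.52   -0.0616  0.0153] yaw -14.21 az -103.99 r 0.1181 F [-1.21 -1.07  0.6 ] op 0.0004
```

View pics/scene15.png

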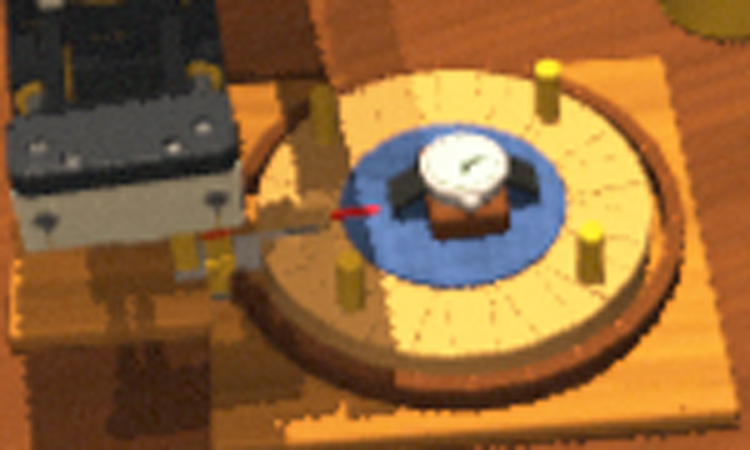

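The bolt is entering the notch at low force. Continue in fine steps to the firm stop.

Emit:
jog_arm(motion=[0,0.002,0,0,0,0,0,0,0.004,0,0,0,0,0,0,0.005,0,0,0,0,0])

```text
t: 20.05
tool_pos: [0.5205, -0.0598, 0.0153]
orientation: [2.478, 1.929, -0.002]
force: [-3.4, -7.0, 2.4]
opening: 0.0009
```

Emit:
jog_arm(motion=[0,0.001,0,0,0,0,0,0,0.002,0,0,0,0,0,0,0.003,0,0,0,0,0])

```text
t: 20.35
tool_pos: [0.5205, -0.0598, 0.0154]
orientation: [2.476, 1.928, -0.005]
force: [-4.1, -11.3, 3.3]
opening: 0.0005
```

Emit:
jog_arm(motion=[0,0.001,0,0,0,0,0,0,0.002,0,0,0,0,0])

```text
t: 20.55
tool_pos: [0.5205, -0.0599, 0.0154]
orientation: [2.476, 1.927, -0.007]
force: [-3.5, -8.7, 2.3]
opening: 0.0005
```

The force rose firmly to about 12 N with no more travel. I ease off and check whether that was the home stop.

Emit:
jog_arm(motion=[0,-0.02,0,0,0,0,0,0,-0.04,0,0,0,0,0,0,-0.06,0,0,0,0,0,0,-0.06,0,-0.06,0,0,0,0,-0.08,0,-0.15,0,0,0,0,-0.1,0,-0.22,0,0,0,0,-0.1,0,-0.22,0,0,0])

```text
t: 21.25
tool_pos: [0.512, -0.1103, 0.1322]
orientation: [2.47, 1.92, 0.002]
force: [0.1, -0.8, -0.2]
opening: 0.0003
```

```bash
python3 -c "
from mv import *
show()
c=read_camera('side');cv2.imwrite('pics/side16.png',cv2.resize(c['frame'][180:270,260:380,::-1],None,fx=6,fy=6,interpolation=cv2.INTER_CUBIC))
c=read_camera('scene');cv2.imwrite('pics/scene16.png',cv2.resize(c['frame'][170:260,240:390,::-1],None,fx=5,fy=5,interpolation=cv2.INTER_CUBIC))"
```

```text
t 21.25 pos [ 0.512  -0.1103  0.1322] yaw -14.28 az -102.65 r 0.1673 F [ 0.14 -0.8  -0.21] op 0.0003
```

View pics/scene16.png

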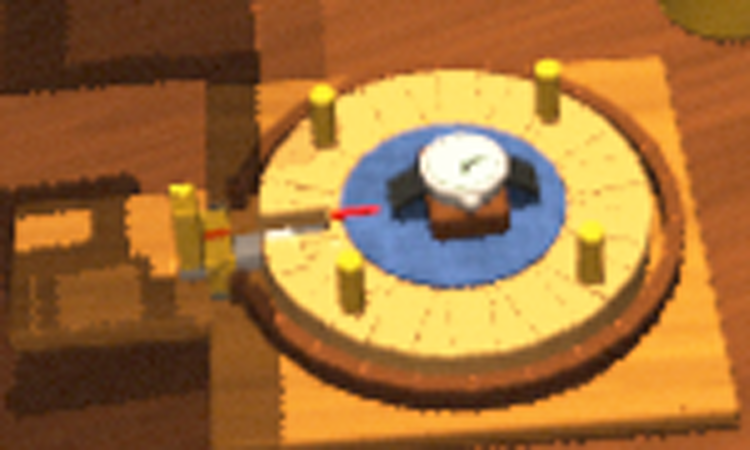

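View pics/side16.png

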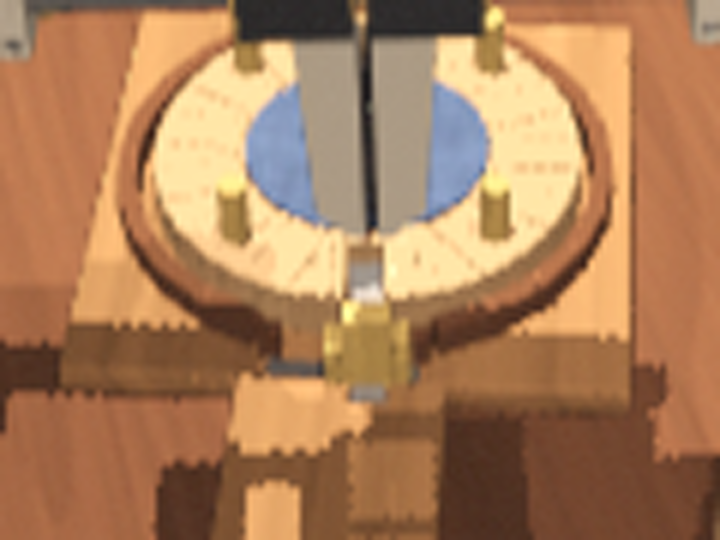

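```bash
python3 -c "
exec(open('m.py').read().split('for n,a,b,z')[0])
S=lambda x,y:(240+(x+.5)/5-.5,170+(y+.5)/5-.5); D=lambda x,y:(260+(x+.5)/6-.5,180+(y+.5)/6-.5)
u=np.array([np.cos(np.radians(76)),np.sin(np.radians(76))])
f=lambda p:(onz(cs,*S(*p),.052)[:2]-np.array([.5486,.053]))@u
print('scene top',f((140,198)),f((182,190)))
b=lambda p:onz(cs,*S(*p),.020)[:2]@u
print('bottom',b((146,278)),b((190,270)))
g=lambda p,z:onz(cd,*D(*p),z)[:2]@u
print('side bottom front(board slide)',g((366,435),.018),g((366,395),.018))
"
python3 - <<'E'
import cv2,numpy as np
a=cv2.imread('pics/scene12.png');b=cv2.imread('pics/scene16.png')
cv2.imwrite('pics/cmp.png',np.vstack([cv2.resize(a[160:310,90:290],None,fx=2,fy=2),cv2.resize(b[160:310,90:290],None,fx=2,fy=2)]))
E
```

```text
scene top -0.11671590386143638 -0.10110288172112149
bottom 0.06548595465097695 0.0821059654255587
side bottom front(board slide) 0.05987012174545288 0.07696904362120358
```

View pics/cmp.png

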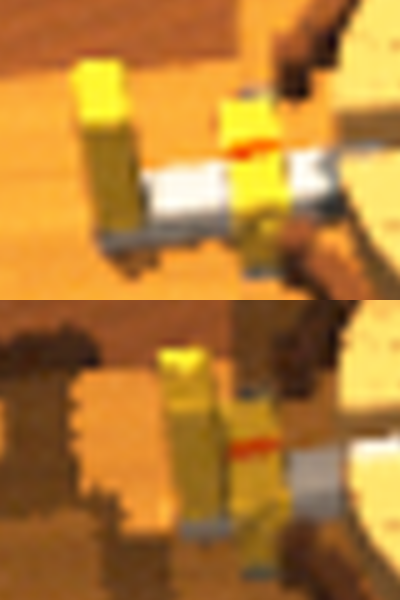

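The picture estimates of travel, 15.6–17.1 mm, straddle the 15.5 mm limit. I move the hand clear of both views for a better measurement.

```bash
python3 -c "
from mv import *
print(row([.38,-.15,.25],-14))"
```

```text
[-0.1465 -0.2264 -0.2504 -0.0012  0.0037 -0.0025]
```

Emit:
jog_arm(motion=[0,-0.146,-0.226,-0.25,0,0,0,0,-0.146,-0.226,-0.25,0,0,0,0,-0.146,-0.226,-0.25,0,0,0,0,-0.146,-0.226,-0.25,0,0,0,0,-0.146,-0.226,-0.25,0,0,0,0,-0.146,-0.226,-0.25,0,0,0])

```text
t: 22.05
tool_pos: [0.3801, -0.1497, 0.2486]
orientation: [2.479, 1.927, -0.009]
force: [0.5, 0.1, -0.8]
opening: 0.0006
```

Run:
```python
from mv import *
show()
c=read_camera('side');f=c['frame'][:,:,::-1];cv2.imwrite('pics/side17f.png',f);cv2.imwrite('pics/side17.png',cv2.resize(f[220:260,290:350],None,fx=12,fy=12,interpolation=cv2.INTER_CUBIC))
c=read_camera('scene');f=c['frame'][:,:,::-1];cv2.imwrite('pics/scene17f.png',f);a=f
b=cv2.imread('pics/scene0.png')
A=cv2.resize(a[195:235,255:315],None,fx=12,fy=7*12/7,interpolation=cv2.INTER_CUBIC);B=cv2.resize(b[195:235,255:315],None,fx=12,fy=12,interpolation=cv2.INTER_CUBIC)
cv2.imwrite('pics/A17.png',A);cv2.imwrite('pics/B17.png',B)
```

```text
t 22.05 pos [ 0.3801 -0.1497  0.2486] yaw -14.28 az -129.73 r 0.2636 F [ 0.47  0.07 -0.77] op 0.0006
```

View pics/A17.png

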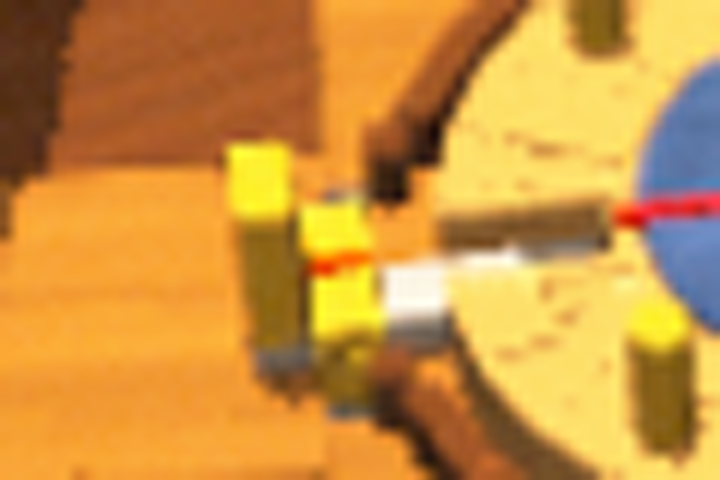

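View pics/B17.png

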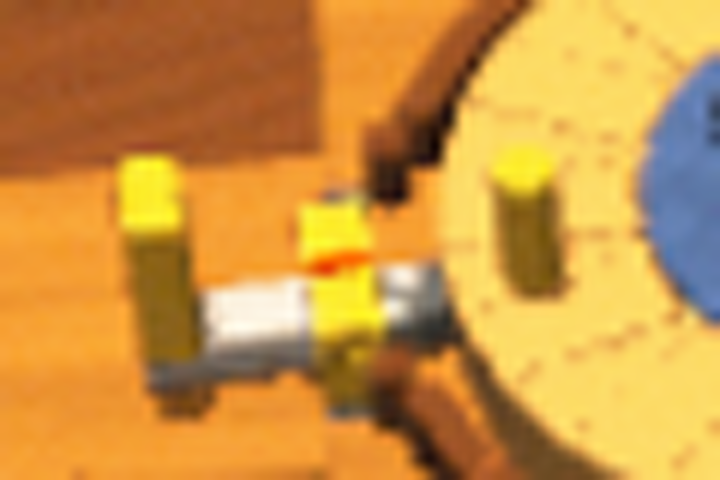

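View pics/side17.png

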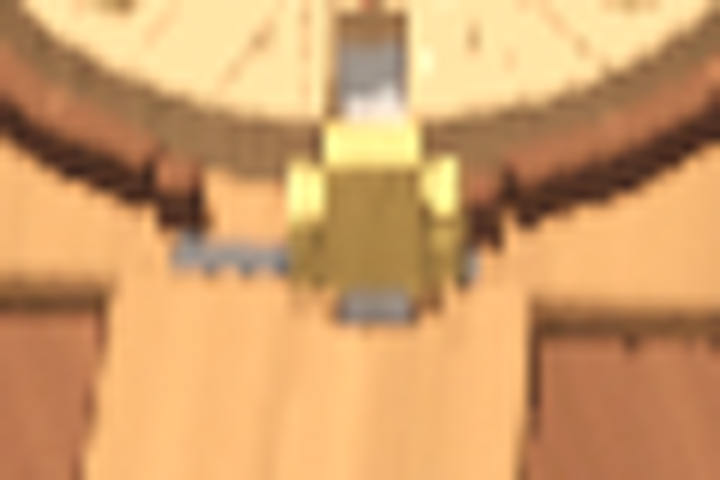

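Run:
```python
from h import *
c=read_camera('scene');cd=read_camera('side')
S=lambda x,y:(255+(x+.5)/12-.5,195+(y+.5)/12-.5)
for a,b,z in [((149,193),(260,181),.052),((118,155),(228,143),.052),((181,155),(291,143),.052),((160,360),(272,350),.02),((195,360),(303,348),.02)]:
    p=onz(c,*S(*a),z);q=onz(c,*S(*b),z);print(np.linalg.norm(q-p),(q-p)[:2])
cv2.imwrite('pics/w.png',read_camera('wrist')['frame'][:,:,::-1])
# robust shift by phase of yellow/dark block patch
g0=cv2.imread('pics/scene0.png');g1=cv2.imread('pics/scene17f.png')
t=g0[206:226,263:273]
r=cv2.matchTemplate(cv2.resize(g1[200:232,262:292],None,fx=8,fy=8,interpolation=cv2.INTER_CUBIC),cv2.resize(t,None,fx=8,fy=8,interpolation=cv2.INTER_CUBIC),cv2.TM_CCOEFF_NORMED)
_,m,_,l=cv2.minMaxLoc(r);du=262+l[0]/8-263;dv=200+l[1]/8-206;print(m,du,dv)
u,v=267.5,211
print(np.linalg.norm(onz(c,u+du,v+dv,.045)-onz(c,u,v,.045)))
```

```text
0.016972643830975 [0.00463142 0.01632852]
0.016929783124321845 [0.00458376 0.01629744]
0.01693969191130111 [0.00458871 0.01630635]
0.017479002518095407 [0.00525256 0.01667112]
0.016882541560937096 [0.00459402 0.01624547]
0.898010790348053 9.0 -1.125
0.016716229071970685
```

Five separate picks give a bolt travel of 16.9–17.5 mm and template matching gives 16.7 mm, so the bolt is fully home. The hand is clear.

Run:
```python
from mv import *
from plant import close_job
a=cv2.imread('pics/scene0.png').astype(int);b=cv2.imread('pics/scene17f.png').astype(int)
for n,(u,v) in {'tin':(385,163),'cologne':(420,258),'carton':(256,287)}.items():
    print(n,np.abs(a-b)[v-15:v+15,u-18:u+18].mean().round(2))
show();print(close_job())
```

```text
tin 3.95
cologne 4.21
carton 3.8
t 22.3 pos [ 0.3801 -0.1491  0.248 ] yaw -14.18 az -129.82 r 0.2631 F [-0.44  0.23  0.54] op 0.0006
the job is handed in; nothing more can be done
None
```

I turned the plate about 143° clockwise by pushing one peg until the plunger snapped into the notch. Then I pushed the bolt home behind its thumb block, withdrew the hand and handed the job in at about 22 s. No verdict is reported.

**Lock:**
- At the notch the push force dropped, the plunger showed in the notch mouth, and a gentle push then met a hard stop at about 6 N.
- The bolt stopped firmly at about 12 N on the wrist force, which I read only at the end of each move.
- From the pictures its travel is 16.7–17.5 mm against the 17 mm stop, and the thumb block touches the guide.

**Surroundings:** The scene pictures of tin, cologne and carton hardly changed from start to end. I did not measure plate tilt; it looked flat in the last views. The hand ended well clear, with only noise on the force reading.

**Disagreements:**
- **Fingertip height:** the real fingertips were about 20 mm higher than the reported tool position. My first sweep passed over the peg without touching it, so I lowered the hand by that amount.
- **Bolt travel:** an early rough picture estimate, as low as 15.6 mm, and a stop position about 3 mm short of my calculation made me doubt the bolt was home. The closer measurement above settled it.

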